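# Pack the marbling dropper caddy

### The job

Pack the colour caddy for the marbling class: stand each of the four dropper bottles (the ones with a black rubber bulb on top) upright on the floor of the caddy bay whose pad has its colour, setting them down gently and never dropping or tipping a bottle over. The two refill bottles with flat white caps do not belong in the kit: leave them standing where they are.

Things in the scene. Friction and masses are not known exactly. Their poses are not given: they have to be found in the camera images.
- dropper_blue: Loose blue dropper bottle, standing upright: round, the coloured body 34 mm in diameter and straight up to 58 mm, shoulder to 64 mm, then a narrow black collar (19 mm across, to 76 mm) and a black rubber dropper bulb (14 mm across, top at 94 mm). About 60 to 110 g. Origin at the centre of its underside, z up its axis.
- dropper_green: Loose green dropper bottle, standing upright: round, the coloured body 34 mm in diameter and straight up to 58 mm, shoulder to 64 mm, then a narrow black collar (19 mm across, to 76 mm) and a black rubber dropper bulb (14 mm across, top at 94 mm). About 60 to 110 g. Origin at the centre of its underside, z up its axis.
- dropper_white: Loose white dropper bottle, standing upright: round, the coloured body 34 mm in diameter and straight up to 58 mm, shoulder to 64 mm, then a narrow black collar (19 mm across, to 76 mm) and a black rubber dropper bulb (14 mm across, top at 94 mm). About 60 to 110 g. Origin at the centre of its underside, z up its axis.
- dropper_plum: Loose plum (dark red-purple) dropper bottle, standing upright: round, the coloured body 34 mm in diameter and straight up to 58 mm, shoulder to 64 mm, then a narrow black collar (19 mm across, to 76 mm) and a black rubber dropper bulb (14 mm across, top at 94 mm). About 60 to 110 g. Origin at the centre of its underside, z up its axis.
- pad_blue: Blue floor pad, 50 x 50 mm, 2 mm thick, in one bay of the fixed dark steel caddy. Origin: centre of its underside, 4 mm above the bench. The caddy's four open bays lie in a row along the pad's x axis, 58 mm apart, 54 x 54 mm inside, walls 4 mm thick, rims 36 mm above the bench, a wire handle out 23 mm at each end. Which bay has which colour varies.
- pad_green: Green floor pad, 50 x 50 mm, 2 mm thick, in one bay of the fixed dark steel caddy. Origin: centre of its underside, 4 mm above the bench. The caddy's four open bays lie in a row along the pad's x axis, 58 mm apart, 54 x 54 mm inside, walls 4 mm thick, rims 36 mm above the bench, a wire handle out 23 mm at each end. Which bay has which colour varies.
- pad_white: White floor pad, 50 x 50 mm, 2 mm thick, in one bay of the fixed dark steel caddy. Origin: centre of its underside, 4 mm above the bench. The caddy's four open bays lie in a row along the pad's x axis, 58 mm apart, 54 x 54 mm inside, walls 4 mm thick, rims 36 mm above the bench, a wire handle out 23 mm at each end. Which bay has which colour varies.
- pad_plum: Plum (dark red-purple) floor pad, 50 x 50 mm, 2 mm thick, in one bay of the fixed dark steel caddy. Origin: centre of its underside, 4 mm above the bench. The caddy's four open bays lie in a row along the pad's x axis, 58 mm apart, 54 x 54 mm inside, walls 4 mm thick, rims 36 mm above the bench, a wire handle out 23 mm at each end. Which bay has which colour varies.
- refill_blue: Loose blue refill bottle, not for the caddy: same body as the dropper bottles (34 mm in diameter, shoulder at 64 mm) but a wide flat white screw cap (27 mm across, top at 80 mm) and no bulb. Origin at the centre of its underside, z up its axis.
- refill_plum: Loose plum (dark red-purple) refill bottle, not for the caddy: same body as the dropper bottles (34 mm in diameter, shoulder at 64 mm) but a wide flat white screw cap (27 mm across, top at 80 mm) and no bulb. Origin at the centre of its underside, z up its axis. Among the bottles, which all start in two rows along y about 150 mm apart, stand a white cup and a metal tin, 50 mm across, 45 mm high.
Mind the look-alikes: they are no part of the job. Several things look just like the dropper_green: the one meant starts nearest to the robot's base. Of the things shaped like the pad_blue, the blue one is meant.

How it is judged (in metres and radians):
At the end, for the whole second after the job is handed in: Each dropper bottle stands on the pad of its own colour: its centre within 15 mm of the pad's centre, its base less than 6 mm above the pad's underside (so on the bay floor), upright within 0.1 rad and at rest; both refill bottles are upright within 0.1 rad and within 25 mm of where they stood (horizontal distance between dropper_blue and pad_blue below 0.015 m and z of dropper_blue in the frame of pad_blue below 0.006 m and angle between each of dropper_blue, dropper_green, dropper_white, dropper_plum, refill_blue, refill_plum's own z axis and vertical below 0.1 rad and linear speed of each of dropper_blue, dropper_green, dropper_white, dropper_plum below 0.02 m/s and horizontal distance between dropper_green and pad_green below 0.015 m and z of dropper_green in the frame of pad_green below 0.006 m and horizontal distance between dropper_white and pad_white below 0.015 m and z of dropper_white in the frame of pad_white below 0.006 m and horizontal distance between dropper_plum and pad_plum below 0.015 m and z of dropper_plum in the frame of pad_plum below 0.006 m and distance of each of refill_blue, refill_plum from where it was at the start of the episode below 0.025 m); the robot touches nothing.
It fails at once if a bottle is tipped over (leans more than 0.6 rad) (angle between any of dropper_blue, dropper_green, dropper_white, dropper_plum, refill_blue, refill_plum's own z axis and vertical above 0.6 rad).
It fails at once if a bottle is dropped (moves faster than 0.8 m/s with its base less than 45 mm above the bench, as after a fall of some 35 mm) ((linear speed of dropper_blue above 0.8 m/s and height (world z) of dropper_blue below 0.045 m) or (linear speed of dropper_green above 0.8 m/s and height (world z) of dropper_green below 0.045 m) or (linear speed of dropper_white above 0.8 m/s and height (world z) of dropper_white below 0.045 m) or (linear speed of dropper_plum above 0.8 m/s and height (world z) of dropper_plum below 0.045 m) or (linear speed of refill_blue above 0.8 m/s and height (world z) of refill_blue below 0.045 m) or (linear speed of refill_plum above 0.8 m/s and height (world z) of refill_plum below 0.045 m)).
It fails at once if a refill bottle is moved more than 60 mm from its place (distance of any of refill_blue, refill_plum from where it was at the start of the episode above 0.06 m).
It also fails if it takes over 104 s, if anything falls off the work surface, if the arm or the gripper's body presses on something with over 40 N, if the wrist force passes 120 N, or if a joint passes its speed limit or range.

### The arm

A 6-joint arm with a two-finger parallel gripper is mounted at the origin on the work surface. World frame = base frame: x ahead of the robot, y to its left, z up, the work surface at z = 0. Lengths are in m, angles in degrees, forces in N, time in s.
With the tool pointing down it reaches from about 0.4 to 0.825 m from the base axis. Payload 7 kg.
Tool frame: the origin (TCP) lies midway between the tips of the shut fingers; the grasp point (between the pads) lies 19 mm behind it (r.grasp_offset is the distance from the TCP to the grasp point, in m); z points along the fingers, x is the direction in which the jaws open and shut, and the axes are right-handed (so a half turn about z gives the same grasp; the last joint's range is limited). The gripper opens to 88 mm and grips with 3 to 60 N. Pads are 19 mm wide; open, the fingers measure 130 mm over their backs; the gripper's body (78 mm by 193 mm) begins 47 mm behind the grasp point.
Start: joints at [92.71, 20.546, 0.682, 0, -70.136, -16.507], TCP at [0.161, 0.655, 0.227] pointing down, gripper open.
Joint ranges: [-176.03, 176.03], [-82.01, 121.73], [-58.28, 71.71], [-173.87, 95.51], [-174.79, -0.11], [-173.66, 173.66]. Speed limits (degrees/s): [136.94, 136.94, 172.46, 180, 180, 180].

### API

Orientations are given as [roll, pitch, yaw] about the fixed x, y, z axes, in that order (R = Rz(yaw) Ry(pitch) Rx(roll)).
In Python, from plant import r gives the robot as it stands.
- The arm moves only by the tool step_arm, never from a script. Its argument "deltas" is a list of rows, each a list of 7 numbers: the turn, a rotation vector about the tool's x, y, z in rad, then the shift along the tool's x, y, z in mm, then the opening, from -1 (shut) to 1 (fully open), so that 0 is half open. In form: [[ax, ay, az, x, y, z, grip], ...]. A call has 1 to 10 rows; each row shifts and turns the pose as measured when the row begins, along the tool's axes as they then stand; what a row does not reach is not made up. A row lasts 1/10 s, in which the tool goes at most 50 mm and 8.59 degrees, less where a joint would pass 70% of its speed; a pose out of reach is approached as far as the arm can. A call with a gripper value outside its range is refused whole. The fingers move at their own pace and stop on an object; "squeeze" is the grip in N (left out, the last holds). Time passes only in rows, so rows that do not move let the fingers close. It gives the time, the measured TCP pose, the force and the opening at its end, in the units of the state.
- r.get_state(): the state, without advancing time (a new reading comes with each control period).
- r.capture(name): name is "scene" or "top"; returns the picture (400x640x3 uint8, red, green, blue); there is no depth.
- r.camera_info(name): a dict with "vertical_fov" (degrees; the focal length in pixels is half the picture's height over the tangent of half this angle, whatever the lens; pixels are square), "cx", "cy" (the principal point, pixels), "view" (4x4, takes a point from world to camera coordinates). Camera axes: x right, y down, z forward; pixel columns grow to the right and rows downward; lengths in m; the calibration is good to about 2 mm. A picture is of the moment at which its call begins. camera_info takes no time and is no camera call.
- r.close_job(): hands the job in, once; it reports no verdict.
The state is a dict: "time_s": time; "joints": joint angles; "qd": joint speeds; "joint_torque": joint torques, N m; "tcp_pos": TCP position; "eef_rot": TCP orientation; "contact_force": force on the tool from outside, world axes, zero at the start; "moment": the same for the moment, N m; "gripper_width": finger opening in m.
Only numpy, scipy, OpenCV 4.12 (cv2) and the standard library are available. Lean on these libraries where they do the work, as an engineer would, in place of code of your own. Each camera call takes 0.05 s, during which the arm holds its last target.

## Working session

There is one attempt and no reset: what is moved stays moved. The work goes in short steps, Python scripts to look and compute and a tool call to move; the robot and the scene stay as the last step left them, time stands still between calls to the robot, and variables do not carry over. Pictures are saved under pics/ and viewed, and the job is handed in when it is done.

Besides the shell and the picture viewer there is one more tool, called after ">>>" as name([rows], argument=value, ...), one row to a line, values as JSON. step_arm: Moves the arm, as the interface text tells. Its arguments: {"type":"object","properties":{"deltas":{"type":"array","items":{"type":"array","items":{"type":"number"}}},"squeeze":{"type":"number"}},"required":["deltas"]}

```bash
ls; mkdir -p pics
python3 - <<'E'
from plant import r
import cv2
print(r.get_state())
for n in ("scene","top"):
    im=r.capture(n); cv2.imwrite(f"pics/{n}0.png",im[:,:,::-1]); print(r.camera_info(n))
E
```

```text
pics
{'time_s': 0.0, 'joints': array([ 9.27082822e+01,  2.05923920e+01,  6.34823555e-01, -1.95238847e-02,
       -7.01356453e+01, -1.65062980e+01]), 'qd': array([ 0.05007868,  0.04046229, -0.00078966,  0.03650567, -0.12393795,
       -0.00957301]), 'joint_torque': array([ 6.94095743e-04, -5.82722998e+01,  2.93055189e+01,  6.99753240e+00,
        7.03173835e-03, -1.36252502e-04]), 'tcp_pos': array([0.16090693, 0.65504927, 0.22562173]), 'eef_rot': array([-1.79991111e+02, -9.45872676e-02, -1.03804672e+02]), 'contact_force': array([ 0.66616811, -0.60301067, -0.26210859]), 'moment': array([-0.01867086, -0.02821219, -0.03782835]), 'gripper_width': 0.08767392143908052}
{'vertical_fov': 44.673982368610694, 'cx': 321.75350921481044, 'cy': 209.59010748341618, 'view': array([[ 0.80777535,  0.5893948 , -0.01061836, -0.41607209],
       [ 0.33651193, -0.47583498, -0.81261356, -0.17197257],
       [-0.4840028 ,  0.65283599, -0.58270615,  1.65903942],
       [ 0.        ,  0.        ,  0.        ,  1.        ]])}
{'vertical_fov': 54.51272802757797, 'cx': 312.1929880318813, 'cy': 199.26680132232303, 'view': array([[ 2.16068322e-02, -9.99762533e-01,  2.83246191e-03,
        -7.00399061e-02],
       [-9.95458550e-01, -2.17763664e-02, -9.26718152e-02,
         5.67719196e-01],
       [ 9.27114894e-02, -8.17254066e-04, -9.95692679e-01,
         1.12093891e+00],
       [ 0.00000000e+00,  0.00000000e+00,  0.00000000e+00,
         1.00000000e+00]])}
```

View pics/scene0.png

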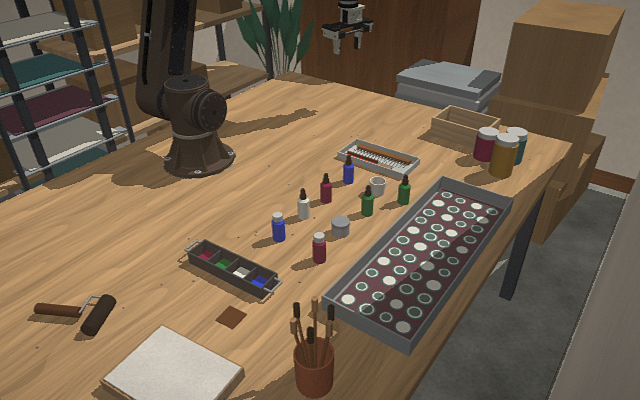

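View pics/top0.png

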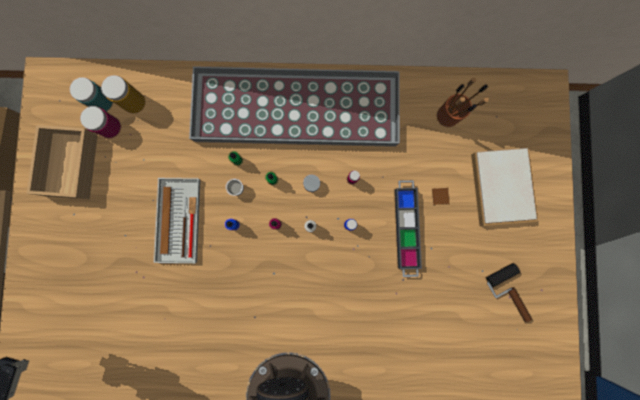

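The scene view shows blue (348,170), plum (326,188), white (303,205) and green droppers (368,202) and (404,190). The refills are blue (279,228) and plum (319,248). In the top view the pads at column ~408 run blue 200, white 219, green 239, plum 258. The next step is to measure and take enlarged crops.

```bash
cat > h.py <<'E'
import numpy as np, cv2
from plant import r
def K(n):
    c=r.camera_info(n); f=200/np.tan(np.radians(c["vertical_fov"]/2)); return f,c["cx"],c["cy"],np.array(c["view"])
def ray(n,u,v):
    f,cx,cy,V=K(n); d=V[:3,:3].T@np.array([(u-cx)/f,(v-cy)/f,1]); o=-V[:3,:3].T@V[:3,3]; return o,d/np.linalg.norm(d)
def onz(n,u,v,z):
    o,d=ray(n,u,v); return o+d*(z-o[2])/d[2]
def proj(n,p):
    f,cx,cy,V=K(n); q=V[:3,:3]@np.asarray(p)+V[:3,3]; return np.array([f*q[0]/q[2]+cx,f*q[1]/q[2]+cy])
def tri(p1,p2):
    (o1,d1),(o2,d2)=ray("top",*p1),ray("scene",*p2)
    A=np.stack([d1,-d2],1); s=np.linalg.lstsq(A,o2-o1,rcond=None)[0]
    a,b=o1+s[0]*d1,o2+s[1]*d2; return (a+b)/2,np.linalg.norm(a-b)
E
python3 - <<'E'
from h import *
t=cv2.imread("pics/top0.png"); s=cv2.imread("pics/scene0.png")
c=cv2.resize(t[140:290,200:430],None,fx=3.4,fy=3.4,interpolation=cv2.INTER_CUBIC); cv2.imwrite("pics/topc.png",c)
c=cv2.resize(s[140:300,180:430],None,fx=3.2,fy=3.2,interpolation=cv2.INTER_CUBIC); cv2.imwrite("pics/scenec.png",c)
for n,im,roi in(("top",t,(140,290,215,430)),("scene",s,(140,305,180,430))):
    y0,y1,x0,x1=roi; h=cv2.cvtColor(im[y0:y1,x0:x1],cv2.COLOR_BGR2HSV); H,S,V=cv2.split(h)
    for k,m in dict(blue=(H>105)&(H<135)&(S>120)&(V>50),green=(H>45)&(H<85)&(S>100)&(V>30),plum=((H>160)|(H<2))&(S>110)&(V>40),white=(S<45)&(V>130)).items():
        _,_,st,ce=cv2.connectedComponentsWithStats(m.astype(np.uint8))
        print(n,k,[(tuple(np.round(q+[x0,y0],1)),tuple(a[[2,3,4]])) for a,q in zip(st[1:],ce[1:]) if a[4]>12])
E
```

```text
top blue [((np.float64(405.8), np.float64(198.6)), (np.int32(17), np.int32(18), np.int32(279))), ((np.float64(231.8), np.float64(224.2)), (np.int32(14), np.int32(11), np.int32(99))), ((np.float64(346.0), np.float64(225.1)), (np.int32(6), np.int32(10), np.int32(22)))]
top green [((np.float64(235.6), np.float64(158.5)), (np.int32(13), np.int32(13), np.int32(101))), ((np.float64(271.4), np.float64(178.0)), (np.int32(11), np.int32(12), np.int32(86))), ((np.float64(407.7), np.float64(237.7)), (np.int32(16), np.int32(18), np.int32(264)))]
top plum [((np.float64(350.7), np.float64(180.3)), (np.int32(10), np.int32(9), np.int32(32))), ((np.float64(274.7), np.float64(223.5)), (np.int32(12), np.int32(11), np.int32(84))), ((np.float64(408.5), np.float64(257.1)), (np.int32(16), np.int32(18), np.int32(266)))]
top white [((np.float64(354.2), np.float64(175.0)), (np.int32(10), np.int32(9), np.int32(69))), ((np.float64(311.1), np.float64(182.2)), (np.int32(16), np.int32(16), np.int32(199))), ((np.float64(235.6), np.float64(188.0)), (np.int32(17), np.int32(16), np.int32(124))), ((np.float64(407.0), np
[... 2757 characters left out ...]
, np.int32(92))), ((np.float64(399.7), np.float64(269.6)), (np.int32(13), np.int32(9), np.int32(52))), ((np.float64(371.4), np.float64(272.2)), (np.int32(12), np.int32(9), np.int32(49))), ((np.float64(388.9), np.float64(280.0)), (np.int32(13), np.int32(9), np.int32(95))), ((np.float64(274.7), np.float64(285.1)), (np.int32(19), np.int32(14), np.int32(43))), ((np.float64(361.1), np.float64(286.0)), (np.int32(13), np.int32(9), np.int32(53))), ((np.float64(376.0), np.float64(294.7)), (np.int32(12), np.int32(8), np.int32(35))), ((np.float64(347.6), np.float64(298.7)), (np.int32(14), np.int32(10), np.int32(110))), ((np.float64(396.8), np.float64(301.2)), (np.int32(10), np.int32(5), np.int32(20)))]
```

View pics/topc.png

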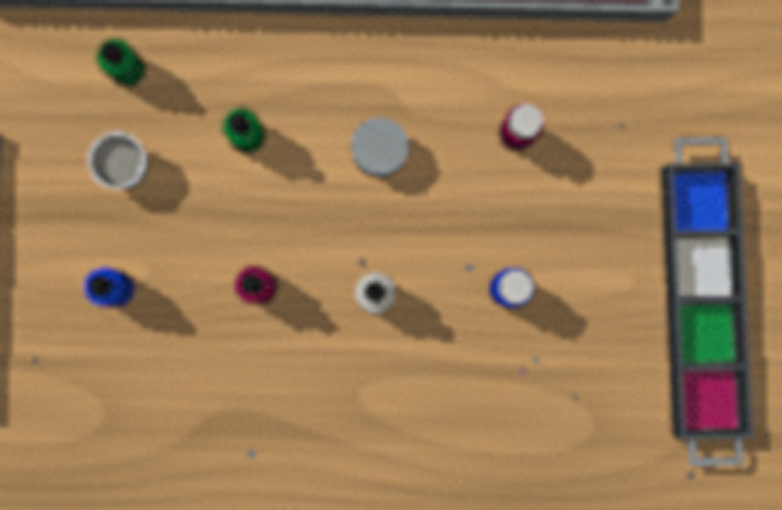

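View pics/scenec.png

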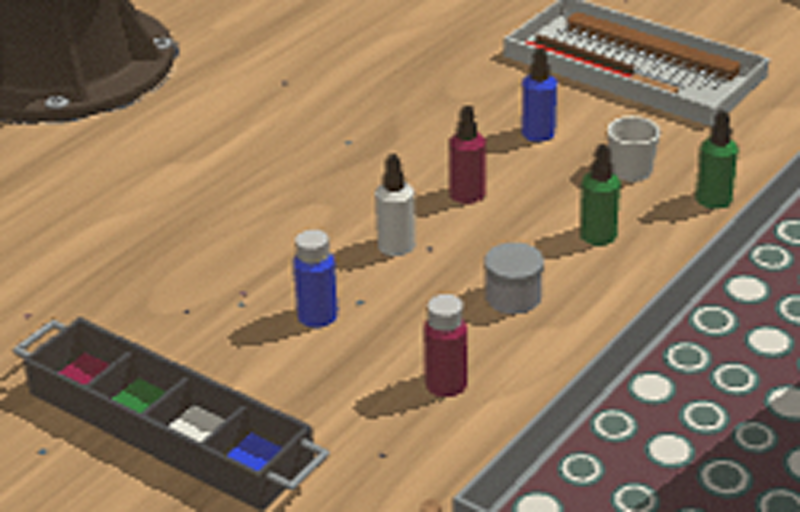

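The crops confirm four bulb droppers, two white-capped refills, and two candidate greens at top (236,158) and (271,178). By eye, (271,178) is nearer the base. I'll measure that next.

Run:
```python
from h import *
t=cv2.imread("pics/top0.png"); g=t.max(2).astype(float)
# bulb approx pixels in top
B=dict(blue=(104,286),plum=(256,284),white=(375,291),greenN=(239,122),greenF=(112,53))
scn=dict(blue=(348.2,173.5),plum=(325.7,192.3),greenN=(367.1,205.1),greenF=(403.7,193.8),white=(303.2,208))
for k,(a,b) in B.items():
    u,v=(a+.5)/3.4-.5+200,(b+.5)/3.4-.5+140
    x0,y0=int(round(u))-4,int(round(v))-4
    w=np.clip(75-g[y0:y0+9,x0:x0+9],0,None); yy,xx=np.mgrid[y0:y0+9,x0:x0+9]
    q=((w*xx).sum()/w.sum(),(w*yy).sum()/w.sum())
    P=onz("top",*q,0.088)
    S=onz("scene",*scn[k],0.030)
    print(k,np.round(q,1),"bulb xy",P[:2].round(4),"dist",np.hypot(*P[:2]).round(3),"sceneproj z.03",proj("scene",[*P[:2],.03]).round(1),scn[k],"scene xy",S[:2].round(4), "scene top tip",proj("scene",[*P[:2],.094]).round(1))
pt=dict(blue=(405.8,198.6),white=(407,218.5),green=(407.7,237.7),plum=(408.5,257.1))
ps=dict(blue=(259.,280.8),white=(240.8,272),green=(222.9,263.2),plum=(206,254.8))
L=[]
for k in pt:
    P=onz("top",*pt[k],.006); L.append(P[:2]); print("pad",k,P[:2].round(4),proj("scene",P).round(1),ps[k])
L=np.array(L); d=np.diff(L,axis=0); print(np.linalg.norm(d,axis=1),np.degrees(np.arctan2(d[:,1],d[:,0])))
for k,u,v in(("refblue",351.6,223.8),("refplum",354.2,175)): print(k,onz("top",u,v,.08)[:2].round(4))
for k,u,v in(("cup",234.7,187),("tin",311.5,183)): print(k,onz("top",u,v,.045)[:2].round(4))
```

```text
blue [229.3 223.7] bulb xy [0.4902 0.1713] dist 0.519 sceneproj z.03 [347.6 173.3] (348.2, 173.5) scene xy [0.4922 0.1716] scene top tip [348.  155.3]
plum [274.  223.3] bulb xy [0.4941 0.047 ] dist 0.496 sceneproj z.03 [325.3 191.8] (325.7, 192.3) scene xy [0.4967 0.0454] scene top tip [325.1 173.2]
white [310.  225.4] bulb xy [ 0.4903 -0.0531] dist 0.493 sceneproj z.03 [303.4 207.4] (303.2, 208) scene xy [ 0.4916 -0.0556] scene top tip [302.6 188.4]
greenN [270.3 176.3] bulb xy [0.6257 0.0614] dist 0.629 sceneproj z.03 [366.  204.3] (367.1, 205.1) scene xy [0.6304 0.0599] scene top tip [366.9 185.3]
greenF [232.9 155.4] bulb xy [0.6828 0.169 ] dist 0.703 sceneproj z.03 [402.2 193.5] (403.7, 193.8) scene xy [0.6873 0.1702] scene top tip [404.1 174.8]
pad blue [ 0.5792 -0.3394] [259.2 285.4] (259.0, 280.8)
pad white [ 0.5194 -0.343 ] [239.8 276. ] (240.8, 272)
pad green [ 0.4621 -0.345 ] [222.4 267.2] (222.9, 263.2)
pad plum [ 0.4048 -0.3473] [205.7 258.8] (206, 254.8)
[0.05994476 0.05726432 0.05733744] [-176.60210444 -177.96859781 -177.69334147]
refblue [ 0.4975 -0.1695]
refplum [ 0.6358 -0.1752]
cup [0.5983 0.1689]
tin [ 0.615  -0.0546]
```

The nearer green is at top (271,178), 0.629 m from the base against 0.703 m for the other, so that is the one meant. The pad centroids are partly hidden by the walls, so I'll refine the caddy from its rim.

```bash
cat >> h.py <<'E'
def go(x,y,z,yaw=-87.6):
    s=r.get_state(); p=s["tcp_pos"]; ro,pi,ya=s["eef_rot"]
    from scipy.spatial.transform import Rotation as Ro
    R0=Ro.from_euler("xyz",[ro,pi,ya],degrees=True); R1=Ro.from_euler("xyz",[180,0,yaw],degrees=True)
    print("tcp",p.round(4),"rot",s["eef_rot"].round(2),"t",s["time_s"],"w",round(s["gripper_width"],4),"F",s["contact_force"].round(1))
    print("turn",(R0.inv()*R1).as_rotvec().round(3),"shift now(mm)",(R0.inv().apply(np.array([x,y,z])-p)*1000).round(1),"shift after turn",(R1.inv().apply(np.array([x,y,z])-p)*1000).round(1))
E
python3 - <<'E'
from h import *
t=cv2.imread("pics/top0.png")
c=cv2.resize(t[175:285,380:440],None,fx=5,fy=5,interpolation=cv2.INTER_CUBIC); cv2.imwrite("pics/cad.png",c)
g=t.max(2)
for v in (200,219,238,257): print(v,g[v,390:430])
for u in (403,407,411): print(u,list(g[180:280,u]))
go(.491,.1715,.16)
E
```

```text
200 [179 180 180 167 128  66  51  78 110 136 141 138 143 172 198 199 202 202
 201 199 201 202 187 151  81  45  56  77 101 118 116 117 121 150 182 190
 189 187 188 185]
219 [183 185 186 187 171 130  65  53  83 116 139 144 140 144 163 192 199 196
 197 197 198 198 198 187 150  81  43  57  82 104 118 119 115 122 148 180
 188 187 186 187]
238 [171 170 174 172 172 154 104  55  56  74  89  91  89  91 108 131 135 133
 132 134 133 134 133 134 131 107  66  50  57  80 100 113 114 116 143 174
 176 173 174 174]
257 [179 181 180 179 182 183 160 100  49  61  79  95 101 100 102 127 148 156
 151 153 152 154 154 153 153 142 101  54  46  63  84 103 119 116 119 147
 181 185 182 183]
403 [np.uint8(146), np.uint8(134), np.uint8(145), np.uint8(181), np.uint8(189), np.uint8(176), np.uint8(142), np.uint8(120), np.uint8(88), np.uint8(57), np.uint8(79), np.uint8(119), np.uint8(138), np.uint8(140), np.uint8(160), np.uint8(190), np.uint8(198), np.uint8(198), np.uint8(197), np.uint8(187), np.uint8(172), np.uint8(163), np.uint8(165), np.uint8(164), np.uint8(166), np.uint8(167), np.uint8(167), np.uint8(142), np.uin
[... 3528 characters left out ...]
01), np.uint8(79), np.uint8(78), np.uint8(93), np.uint8(102), np.uint8(119), np.uint8(151), np.uint8(155), np.uint8(152), np.uint8(151), np.uint8(153), np.uint8(154), np.uint8(155), np.uint8(154), np.uint8(153), np.uint8(154), np.uint8(152), np.uint8(154), np.uint8(156), np.uint8(136), np.uint8(79), np.uint8(62), np.uint8(81), np.uint8(95), np.uint8(102), np.uint8(105), np.uint8(135), np.uint8(167), np.uint8(159), np.uint8(135), np.uint8(145), np.uint8(154), np.uint8(125), np.uint8(136)]
tcp [0.1609 0.6551 0.2257] rot [-1.7999e+02 -9.0000e-02 -1.0380e+02] t 0.1 w 0.0878 F [-0.  -0.9 -0.6]
turn [ 0.    -0.001 -0.283] shift now(mm) [ 390.7 -435.9   66.4] shift after turn [ 497.  -309.6   65.7]
```

View pics/cad.png

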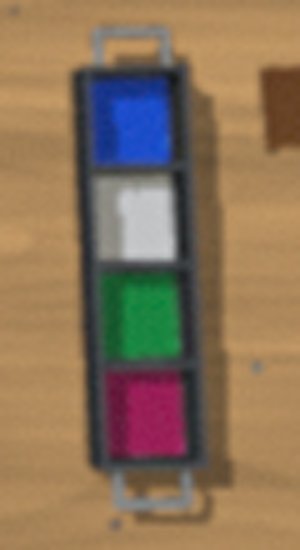

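Run:
```python
from h import *
# left rim inner edge (z=.036) -> centre y = y-27 ; right pad edge (z=.006) -> y+25
for v,l,rr in((200,397.7,413.6),(219,398.6,414.2),(238,398.6,415.7),(257,399.4,415.9)):
    print(v,(onz("top",l,v,.036)[:2]-[0,.027]).round(4),(onz("top",rr,v,.006)[:2]+[0,.025]).round(4))
X=[onz("top",407,v,.036)[0] for v in(189,208.6,228.5,247.6,267.2)]; print(np.round(X,4),np.diff(X),[round((a+b)/2,4) for a,b in zip(X,X[1:])])
# scene pads: check candidates
for k,c in dict(b=(.578,-.337),p=(.404,-.344)).items():
    for z in(.006,.036): print(k,z,[proj("scene",[c[0]+dx,c[1]+dy,z]).round(1).tolist() for dx in(-.025,.025) for dy in(-.025,.025)])
```

```text
200 [ 0.5715 -0.3354] [ 0.5755 -0.3379]
219 [ 0.5159 -0.3381] [ 0.5183 -0.3396]
238 [ 0.4607 -0.3381] [ 0.4618 -0.3439]
257 [ 0.406  -0.3405] [ 0.4056 -0.3443]
[0.6046 0.5469 0.4888 0.4335 0.3774] [-0.05776206 -0.05809428 -0.05524311 -0.05617137] [np.float64(0.5757), np.float64(0.5178), np.float64(0.4611), np.float64(0.4054)]
b 0.006 [[244.5, 286.3], [258.7, 274.4], [260.3, 295.2], [274.4, 282.8]]
b 0.036 [[243.2, 277.0], [257.7, 265.2], [259.2, 285.9], [273.5, 273.6]]
p 0.006 [[192.3, 259.5], [207.0, 249.1], [206.0, 267.3], [220.6, 256.4]]
p 0.036 [[190.3, 250.5], [205.2, 240.1], [204.1, 258.2], [219.0, 247.4]]
```

>>> step_arm([
  [0,0,-0.07,0,0,0,0.4],
  [0,0,-0.07,0,0,0,0.4],
  [0,0,-0.07,0,0,0,0.4],
  [0,0,-0.07,0,0,0,0.4],
  [0,0,0,0,0,0,0.4],
], squeeze=15)

```text
time_s: 0.6
tcp_pos: [0.1606, 0.6537, 0.2228]
eef_rot: [179.9, -0.4, -87.2]
contact_force: [0.1, 0.5, 0.4]
gripper_width: 0.0619
```

>>> step_arm([
  [0,0,0,40,-25,5,0.4],
  [0,0,0,40,-25,5,0.4],
  [0,0,0,40,-25,5,0.4],
  [0,0,0,40,-25,5,0.4],
  [0,0,0,40,-25,5,0.4],
  [0,0,0,40,-25,5,0.4],
  [0,0,0,40,-25,5,0.4],
  [0,0,0,40,-25,5,0.4],
  [0,0,0,40,-25,5,0.4],
  [0,0,0,40,-25,5,0.4],
])

```text
time_s: 1.6
tcp_pos: [0.4313, 0.2529, 0.1716]
eef_rot: [180.0, -0.4, -88.0]
contact_force: [1.6, 1.4, -0.4]
gripper_width: 0.0615
```

```bash
python3 -c "
from h import *
go(.491,.1715,.16)"
```

```text
tcp [0.4313 0.2529 0.1716] rot [179.97  -0.44 -88.01] t 1.6 w 0.0615 F [ 1.6  1.4 -0.4]
turn [ 0.    -0.008 -0.007] shift now(mm) [ 83.3 -56.9  12.2] shift after turn [ 83.8 -56.2  11.6]
```

>>> step_arm([
  [0,-0.004,-0.004,35,-24,4,0.4],
  [0,-0.004,-0.003,35,-24,4,0.4],
  [0,0,0,14,-8,4,0.4],
  [0,0,0,0,0,0,0.4],
])

```text
time_s: 2.0
tcp_pos: [0.4933, 0.1621, 0.1588]
eef_rot: [179.9, -0.0, -88.4]
contact_force: [-0.6, 0.1, 0.3]
gripper_width: 0.0615
```

```bash
python3 -c "
from h import *
go(.491,.1715,.037)
cv2.imwrite('pics/a1.png',cv2.resize(r.capture('scene')[100:260,250:450,::-1],None,fx=4,fy=3.7))"
```

```text
tcp [0.4933 0.1621 0.1588] rot [ 1.7991e+02 -1.0000e-02 -8.8450e+01] t 2.0 w 0.0615 F [-0.6  0.1  0.3]
turn [ 0.002 -0.    -0.015] shift now(mm) [ -9.5   1.8 121.8] shift after turn [ -9.5   1.9 121.8]
```

View pics/a1.png

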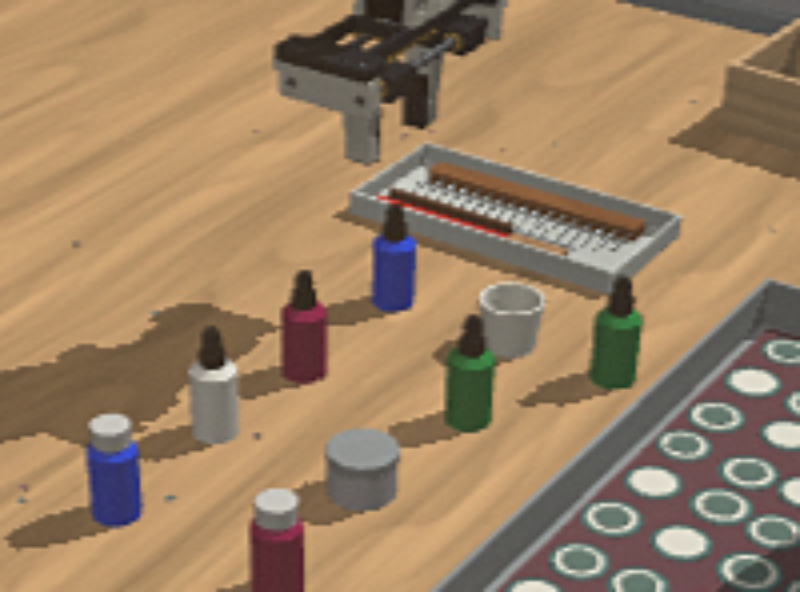

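>>> step_arm([
  [0,0,-0.01,-9,2,0,0.4],
  [0,0,0,0,0,0,0.4],
])

```text
time_s: 2.25
tcp_pos: [0.4902, 0.1733, 0.1593]
eef_rot: [179.9, 0.0, -87.9]
contact_force: [-0.1, -0.2, 0.2]
gripper_width: 0.0615
```

```bash
python3 -c "
from h import *
go(.491,.1715,.037)"
```

```text
tcp [0.4902 0.1733 0.1593] rot [ 1.7994e+02  2.0000e-02 -8.7880e+01] t 2.25 w 0.0615 F [-0.1 -0.2  0.2]
turn [ 0.001  0.    -0.005] shift now(mm) [  1.8  -0.8 122.3] shift after turn [  1.8  -0.7 122.3]
```

>>> step_arm([
  [0,0,0,2,-1,25,0.4],
  [0,0,0,0,0,25,0.4],
  [0,0,0,0,0,25,0.4],
  [0,0,0,0,0,20,0.4],
  [0,0,0,0,0,10,0.4],
  [0,0,0,0,0,3,0.4],
  [0,0,0,0,0,0,0.4],
])

```text
time_s: 2.95
tcp_pos: [0.4905, 0.1813, 0.0514]
eef_rot: [-179.7, 0.3, -87.2]
contact_force: [0.2, -0.2, 0.9]
gripper_width: 0.0617
```

```bash
python3 -c "
from h import *
go(.491,.1715,.037)"
```

```text
tcp [0.4905 0.1813 0.0514] rot [-179.69    0.26  -87.2 ] t 2.95 w 0.0617 F [ 0.2 -0.2  0.9]
turn [-0.005  0.005  0.007] shift now(mm) [ 9.9  0.1 14.3] shift after turn [ 9.8 -0.1 14.4]
```

>>> step_arm([
  [0,0.003,0,5,0,3,0.4],
  [0,0,0,4,0,5,0.4],
  [0,0,0,0,0,3,0.4],
  [0,0,0,0,0,0,0.4],
])

```text
time_s: 3.35
tcp_pos: [0.4924, 0.173, 0.0422]
eef_rot: [-179.5, 0.2, -87.2]
contact_force: [0.5, -0.2, -0.0]
gripper_width: 0.0615
```

```bash
python3 -c "
from h import *
go(.491,.1715,.037)
cv2.imwrite('pics/a2.png',cv2.resize(r.capture('scene')[100:260,250:450,::-1],None,fx=4,fy=3.7))"
```

```text
tcp [0.4924 0.173  0.0422] rot [-179.47    0.23  -87.15] t 3.35 w 0.0615 F [ 0.5 -0.2 -0. ]
turn [-0.009  0.004  0.008] shift now(mm) [1.5 1.5 5.1] shift after turn [1.5 1.5 5.2]
```

View pics/a2.png

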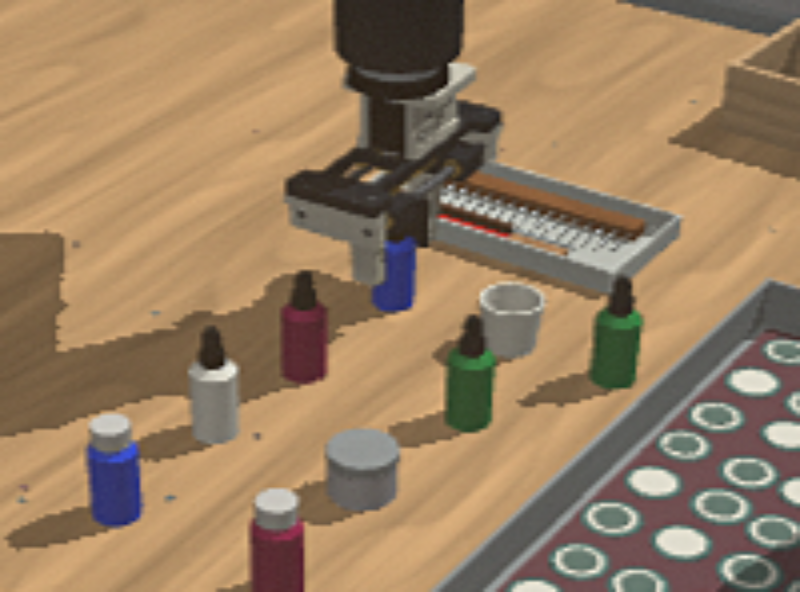

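The fingers straddle the blue body and the bottle is still upright. Next I lower a little and close.

>>> step_arm([
  [-0.008,0.004,0,1,1,5,0.4],
  [0,0,0,0,0,0,0.4],
  [0,0,0,0,0,0,-0.4],
  [0,0,0,0,0,0,-0.4],
  [0,0,0,0,0,0,-0.4],
  [0,0,0,0,0,0,-0.4],
])

```text
time_s: 4.0
tcp_pos: [0.492, 0.1722, 0.0373]
eef_rot: [-179.9, 0.0, -87.2]
contact_force: [-0.9, 0.3, -0.1]
gripper_width: 0.0354
```

```bash
python3 -c "
from h import *
go(.491,.1715,.16)"
```

```text
tcp [0.492  0.1722 0.0373] rot [-1.7991e+02  1.0000e-02 -8.7170e+01] t 4.0 w 0.0354 F [-0.9  0.3 -0.1]
turn [-0.002  0.     0.008] shift now(mm) [   0.6    0.8 -122.7] shift after turn [   0.6    1.  -122.7]
```

>>> step_arm([
  [0,0,0,0,0,0,-0.5],
  [0,0,0,0,0,0,-0.5],
  [0,0,0,0,0,-5,-0.5],
  [0,0,0,0,0,-15,-0.5],
  [0,0,0,0,0,-25,-0.5],
  [0,0,0,0,0,-30,-0.5],
  [0,0,0,0,0,-30,-0.5],
  [0,0,0,0,0,-20,-0.5],
  [0,0,0,0,0,-10,-0.5],
  [0,0,0,0,0,0,-0.5],
])

```text
time_s: 5.0
tcp_pos: [0.4905, 0.1711, 0.1785]
eef_rot: [180.0, -0.1, -87.2]
contact_force: [-0.6, -0.6, -1.2]
gripper_width: 0.0337
```

```bash
python3 -c "
from h import *
go(.577,-.337,.16)
cv2.imwrite('pics/a3.png',cv2.resize(r.capture('scene')[100:260,250:450,::-1],None,fx=4,fy=3.7))"
```

```text
tcp [0.4905 0.1711 0.1785] rot [ 1.7996e+02 -8.0000e-02 -8.7190e+01] t 5.0 w 0.0337 F [-0.6 -0.6 -1.2]
turn [ 0.001 -0.001  0.007] shift now(mm) [511.7 -61.4  19.2] shift after turn [511.3 -65.1  18.5]
```

View pics/a3.png

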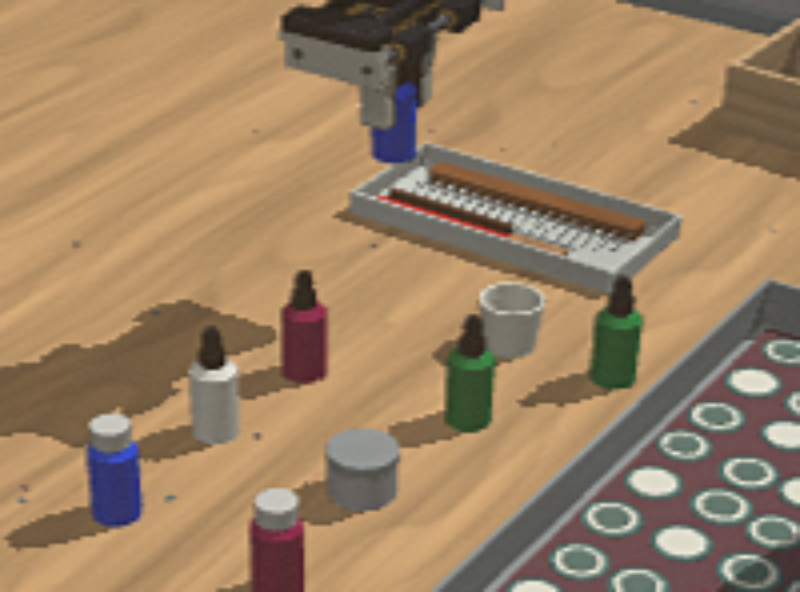

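The blue bottle is lifted and hangs upright, with its base about 140 mm up. I now carry it to the caddy.

>>> step_arm([
  [0,0,0,20,-2,0,-0.5],
  [0,0,0,40,-5,0,-0.5],
  [0,0,0,45,-6,0,-0.5],
  [0,0,0,45,-6,0,-0.5],
  [0,0,0,45,-6,0,-0.5],
  [0,0,0,45,-6,0,-0.5],
  [0,0,0,45,-6,0,-0.5],
  [0,0,0,45,-6,0,-0.5],
  [0,0,0,40,-5,0,-0.5],
  [0,0,0,40,-5,0,-0.5],
])

```text
time_s: 6.05
tcp_pos: [0.559, -0.2469, 0.1624]
eef_rot: [178.7, -0.1, -86.7]
contact_force: [1.1, 0.6, 0.6]
gripper_width: 0.0336
```

```bash
python3 -c "
from h import *
go(.577,-.337,.16)"
```

```text
tcp [ 0.559  -0.2469  0.1624] rot [ 1.7868e+02 -1.1000e-01 -8.6730e+01] t 6.05 w 0.0336 F [1.1 0.6 0.6]
turn [ 0.023 -0.002  0.015] shift now(mm) [ 90.9 -12.9   2.3] shift after turn [ 90.7 -14.2   2.4]
```

>>> step_arm([
  [0.01,0,0.007,35,-5,-2,-0.5],
  [0.01,0,0.006,25,-5,0,-0.5],
  [0,0,0,14,-2,0,-0.5],
  [0,0,0,5,0,0,-0.5],
  [0,0,0,0,0,0,-0.5],
  [0,0,0,0,0,0,-0.5],
])

```text
time_s: 6.65
tcp_pos: [0.5706, -0.3313, 0.1527]
eef_rot: [179.0, 0.2, -87.9]
contact_force: [-0.7, 0.6, -0.6]
gripper_width: 0.0338
```

```bash
python3 -c "
from h import *
go(.577,-.337,.045)"
```

```text
tcp [ 0.5706 -0.3313  0.1527] rot [178.95   0.18 -87.85] t 6.65 w 0.0338 F [-0.7  0.6 -0.6]
turn [ 0.018  0.003 -0.004] shift now(mm) [  6.3  -8.2 107.5] shift after turn [  6.   -6.2 107.7]
```

>>> step_arm([
  [0.009,0.002,0,3,-3,10,-0.5],
  [0.009,0.001,0,3,-3,15,-0.5],
  [0,0,0,0,0,15,-0.5],
  [0,0,0,0,0,10,-0.5],
  [0,0,0,0,0,4,-0.5],
  [0,0,0,0,0,0,-0.5],
])

```text
time_s: 7.25
tcp_pos: [0.5783, -0.3319, 0.0962]
eef_rot: [-179.8, -0.0, -87.5]
contact_force: [-0.5, 0.3, -0.2]
gripper_width: 0.0338
```

```bash
python3 -c "
from h import *
go(.577,-.337,.045)
a=cv2.resize(r.capture('scene')[170:310,170:310,::-1],None,fx=2.8,fy=2.8)
b=cv2.resize(r.capture('top')[160:300,340:480,::-1],None,fx=2.8,fy=2.8)
cv2.imwrite('pics/a4.png',np.hstack([a,b]))"
```

```text
tcp [ 0.5783 -0.3319  0.0962] rot [-1.7976e+02 -1.0000e-02 -8.7460e+01] t 7.25 w 0.0338 F [-0.5  0.3 -0.2]
turn [-0.004 -0.     0.002] shift now(mm) [ 5.   1.7 51.2] shift after turn [ 5.   1.5 51.2]
```

View pics/a4.png

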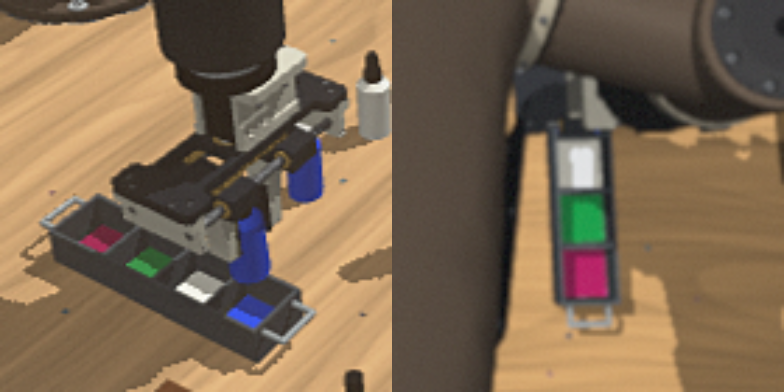

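```bash
python3 -c "
from h import *
print(proj('scene',[.578,-.332,.059]),proj('scene',[.578,-.332,.076]))"
```

```text
[258.98357153 266.78598045] [258.34895581 261.27950728]
```

>>> step_arm([
  [-0.004,0,0,4,1,8,-0.5],
  [0,0,0,1,1,8,-0.5],
  [0,0,0,0,0,8,-0.5],
  [0,0,0,0,0,3,-0.5],
  [0,0,0,0,0,0,-0.5],
])

```text
time_s: 7.85
tcp_pos: [0.5776, -0.3383, 0.0691]
eef_rot: [-179.8, -0.1, -87.5]
contact_force: [-0.2, 0.6, -1.2]
gripper_width: 0.0338
```

```bash
python3 -c "
from h import *
go(.577,-.337,.045)
a=cv2.resize(r.capture('scene')[210:310,170:310,::-1],None,fx=5.6,fy=5.6)
cv2.imwrite('pics/a5.png',a)"
```

```text
tcp [ 0.5776 -0.3383  0.0691] rot [-1.7982e+02 -8.0000e-02 -8.7490e+01] t 7.85 w 0.0338 F [-0.2  0.6 -1.2]
turn [-0.003 -0.001  0.002] shift now(mm) [-1.4  0.6 24.1] shift after turn [-1.4  0.6 24.1]
```

View pics/a5.png

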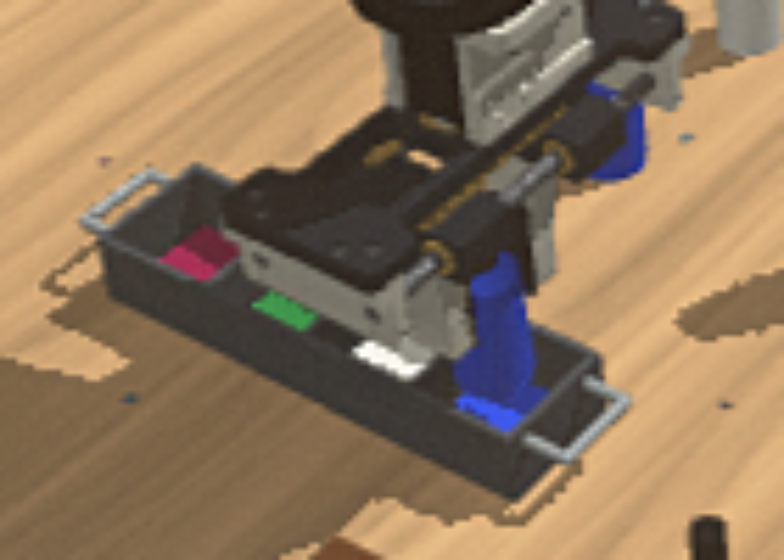

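The bottle is inside the blue bay at crop (495,370) and clear of the walls. I lower it gently until it touches.

>>> step_arm([
  [0,0,0,-1,0,7,-0.5],
  [0,0,0,0,0,7,-0.5],
  [0,0,0,0,0,4,-0.5],
  [0,0,0,0,0,2,-0.5],
  [0,0,0,0,0,0,-0.5],
])

```text
time_s: 8.4
tcp_pos: [0.5779, -0.3372, 0.0478]
eef_rot: [-179.8, -0.1, -87.5]
contact_force: [0.1, 0.1, -1.0]
gripper_width: 0.0338
```

```bash
python3 -c "
from h import *
go(.577,-.337,.043)"
```

```text
tcp [ 0.5779 -0.3372  0.0478] rot [-1.7979e+02 -1.0000e-01 -8.7470e+01] t 8.4 w 0.0338 F [ 0.1  0.1 -1. ]
turn [-0.004 -0.002  0.002] shift now(mm) [-0.3  0.9  4.8] shift after turn [-0.3  0.9  4.8]
```

>>> step_arm([
  [0,0,0,0,0,3,-0.5],
  [0,0,0,0,0,2,-0.5],
  [0,0,0,0,0,1,-0.5],
  [0,0,0,0,0,0,-0.5],
])

```text
time_s: 8.8
tcp_pos: [0.5795, -0.3373, 0.0435]
eef_rot: [-179.6, -0.2, -87.4]
contact_force: [0.7, 0.1, -0.7]
gripper_width: 0.0335
```

>>> step_arm([
  [0,0,0,0,1,1,-0.5],
  [0,0,0,0,0,1,-0.5],
  [0,0,0,0,0,0,-0.5],
])

```text
time_s: 9.1
tcp_pos: [0.5799, -0.3375, 0.0433]
eef_rot: [-179.4, -0.2, -87.4]
contact_force: [0.6, 0.6, -0.6]
gripper_width: 0.0338
```

>>> step_arm([
  [-0.01,0,0,0,2,2,-0.5],
  [0,0,0,0,0,0,-0.5],
])

```text
time_s: 9.3
tcp_pos: [0.5796, -0.3374, 0.0429]
eef_rot: [-179.8, -0.3, -87.3]
contact_force: [-0.7, 0.3, 0.3]
gripper_width: 0.0335
```

The force changed from −1.0 N, the hanging weight, to +0.3 N at TCP z = 0.043, as expected for contact with the floor. I release and rise.

>>> step_arm([
  [0,0,0,0,0,0,-0.1],
  [0,0,0,0,0,0,0.2],
  [0,0,0,0,0,0,0.3],
  [0,0,0,0,0,0,0.3],
  [0,0,0,0,0,-10,0.3],
  [0,0,0,0,0,-20,0.3],
  [0,0,0,0,0,-30,0.3],
  [0,0,0,0,0,-30,0.3],
  [0,0,0,0,0,-15,0.3],
  [0,0,0,0,0,-5,0.3],
])

```text
time_s: 10.3
tcp_pos: [0.577, -0.3375, 0.1568]
eef_rot: [179.8, -0.2, -87.4]
contact_force: [0.5, 0.2, 0.3]
gripper_width: 0.057
```

```bash
python3 -c "
from h import *
go(.491,-.054,.17)
a=cv2.resize(r.capture('scene')[170:310,170:310,::-1],None,fx=4,fy=4)
cv2.imwrite('pics/a6.png',a)"
```

```text
tcp [ 0.577  -0.3375  0.1568] rot [179.83  -0.23 -87.41] t 10.3 w 0.057 F [0.5 0.2 0.3]
turn [ 0.003 -0.004  0.003] shift now(mm) [-287.    73.1  -14.1] shift after turn [-286.8   74.1  -13.2]
```

View pics/a6.png

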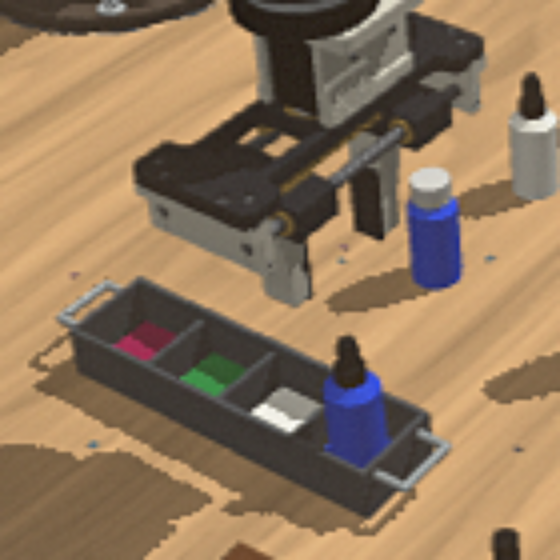

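Blue stands upright in its bay at crop (355,420). White is next.

>>> step_arm([
  [0,0,0,-35,9,-4,0.3],
  [0,0,0,-45,11,-4,0.3],
  [0,0,0,-45,12,-2,0.3],
  [0,0,0,-45,12,-1,0.3],
  [0,0,0,-45,12,0,0.3],
  [0,0,0,-35,9,0,0.3],
  [0,0,0,-20,5,0,0.3],
  [0,0,0,-8,2,0,0.3],
  [0,0,0,0,0,0,0.3],
  [0,0,0,0,0,0,0.3],
])

```text
time_s: 11.35
tcp_pos: [0.4858, -0.0553, 0.1605]
eef_rot: [179.4, -0.2, -87.6]
contact_force: [1.0, -0.3, 0.5]
gripper_width: 0.0573
```

```bash
python3 -c "
from h import *
go(.491,-.054,.037)"
```

```text
tcp [ 0.4858 -0.0553  0.1605] rot [179.37  -0.21 -87.56] t 11.35 w 0.0573 F [ 1.  -0.3  0.5]
turn [ 0.011 -0.004  0.001] shift now(mm) [ -1.6  -6.6 123.5] shift after turn [ -1.1  -5.2 123.5]
```

>>> step_arm([
  [0.01,-0.004,0,-1,-5,15,0.35],
  [0,0,0,0,0,20,0.35],
  [0,0,0,0,0,15,0.35],
  [0,0,0,0,0,5,0.35],
  [0,0,0,0,0,0,0.35],
])

```text
time_s: 11.85
tcp_pos: [0.4924, -0.0587, 0.103]
eef_rot: [179.9, -0.0, -87.9]
contact_force: [-0.1, 0.3, 0.0]
gripper_width: 0.0588
```

```bash
python3 -c "
from h import *
go(.491,-.054,.037)"
```

```text
tcp [ 0.4924 -0.0587  0.103 ] rot [ 1.7993e+02 -3.0000e-02 -8.7880e+01] t 11.85 w 0.0588 F [-0.1  0.3  0. ]
turn [ 0.001 -0.001 -0.005] shift now(mm) [-4.8  1.1 66. ] shift after turn [-4.8  1.2 66. ]
```

>>> step_arm([
  [0,0,0,-4,1,15,0.35],
  [0,0,0,-1,0,15,0.35],
  [0,0,0,0,0,15,0.35],
  [0,0,0,0,0,8,0.35],
  [0,0,0,0,0,3,0.35],
  [0,0,0,0,0,0,0.35],
])

```text
time_s: 12.45
tcp_pos: [0.495, -0.0558, 0.0487]
eef_rot: [-179.8, -0.0, -88.0]
contact_force: [-0.1, -0.9, 0.9]
gripper_width: 0.0589
```

```bash
python3 -c "
from h import *
go(.491,-.054,.037)
a=cv2.resize(r.capture('scene')[140:280,230:370,::-1],None,fx=4,fy=4)
cv2.imwrite('pics/a7.png',a)"
```

```text
tcp [ 0.495  -0.0558  0.0487] rot [-1.7977e+02 -4.0000e-02 -8.8050e+01] t 12.45 w 0.0589 F [-0.1 -0.9  0.9]
turn [-0.004 -0.001 -0.008] shift now(mm) [-2.   4.  11.7] shift after turn [-2.   3.9 11.7]
```

View pics/a7.png

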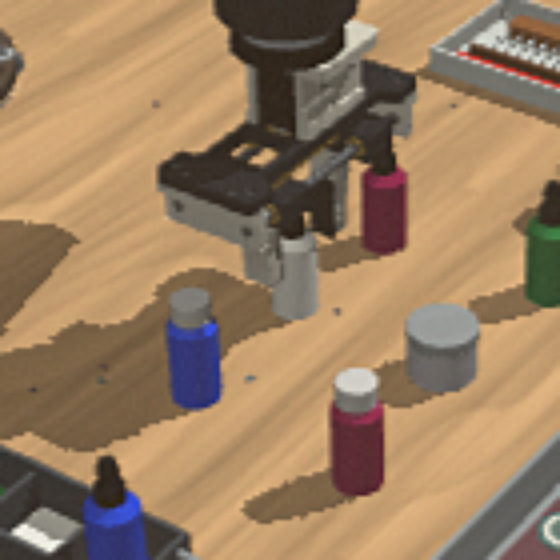

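The fingers straddle white and plum is clear. I lower, close and lift.

>>> step_arm([
  [-0.003,0,-0.006,-2,4,6,0.35],
  [0,0,0,0,0,5,0.35],
  [0,0,0,0,0,1,0.35],
  [0,0,0,0,0,0,-0.1],
  [0,0,0,0,0,0,-0.4],
  [0,0,0,0,0,0,-0.5],
  [0,0,0,0,0,0,-0.5],
  [0,0,0,0,0,0,-0.5],
])

```text
time_s: 13.3
tcp_pos: [0.4921, -0.0534, 0.0379]
eef_rot: [-179.7, -0.0, -87.6]
contact_force: [-0.1, 0.5, -0.9]
gripper_width: 0.0333
```

>>> step_arm([
  [0,0,0,0,0,0,-0.5],
  [0,0,0,0,0,-5,-0.5],
  [0,0,0,0,0,-15,-0.5],
  [0,0,0,0,0,-25,-0.5],
  [0,0,0,0,0,-30,-0.5],
  [0,0,0,0,0,-30,-0.5],
  [0,0,0,0,0,-20,-0.5],
  [0,0,0,0,0,-5,-0.5],
  [0,0,0,0,0,0,-0.5],
])

```text
time_s: 14.2
tcp_pos: [0.4901, -0.0539, 0.1739]
eef_rot: [-179.9, -0.0, -87.7]
contact_force: [0.6, -0.4, -0.4]
gripper_width: 0.0336
```

```bash
python3 -c "
from h import *
go(.519,-.339,.16)
a=cv2.resize(r.capture('scene')[140:280,230:370,::-1],None,fx=3,fy=3)
cv2.imwrite('pics/a8.png',a)"
```

```text
tcp [ 0.4901 -0.0539  0.1739] rot [-1.7987e+02 -2.0000e-02 -8.7670e+01] t 14.2 w 0.0336 F [ 0.6 -0.4 -0.4]
turn [-0.002 -0.    -0.001] shift now(mm) [286.1 -17.3  14.1] shift after turn [286.1 -16.9  13.9]
```

View pics/a8.png

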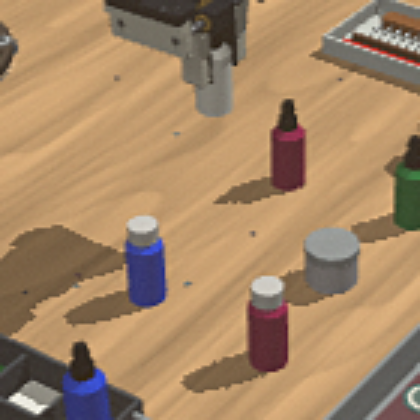

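>>> step_arm([
  [0,0,0,20,-1,0,-0.5],
  [0,0,0,40,-2,0,-0.5],
  [0,0,0,45,-3,0,-0.5],
  [0,0,0,45,-3,0,-0.5],
  [0,0,0,45,-3,0,-0.5],
  [0,0,0,40,-2,0,-0.5],
  [0,0,0,25,-2,0,-0.5],
  [0,0,0,12,-1,0,-0.5],
  [0,0,0,5,0,0,-0.5],
  [0,0,0,0,0,0,-0.5],
])

```text
time_s: 15.25
tcp_pos: [0.5129, -0.338, 0.1569]
eef_rot: [178.9, 0.4, -87.5]
contact_force: [0.1, 0.2, -0.4]
gripper_width: 0.0334
```

```bash
python3 -c "
from h import *
go(.519,-.339,.085)"
```

```text
tcp [ 0.5129 -0.338   0.1569] rot [178.87   0.37 -87.54] t 15.25 w 0.0334 F [ 0.1  0.2 -0.4]
turn [0.02  0.007 0.001] shift now(mm) [ 1.8 -7.5 71.8] shift after turn [ 1.3 -6.1 71.9]
```

>>> step_arm([
  [0.01,0.004,0,1,-4,5,-0.5],
  [0.009,0.003,0,0,-2,10,-0.5],
  [0,0,0,0,0,15,-0.5],
  [0,0,0,0,0,15,-0.5],
  [0,0,0,0,0,10,-0.5],
  [0,0,0,0,0,4,-0.5],
  [0,0,0,0,0,0,-0.5],
])

```text
time_s: 15.95
tcp_pos: [0.521, -0.3311, 0.0958]
eef_rot: [-179.7, -0.1, -87.1]
contact_force: [0.6, -0.1, -0.3]
gripper_width: 0.0334
```

```bash
python3 -c "
from h import *
go(.519,-.339,.045)
a=cv2.resize(r.capture('scene')[210:310,170:310,::-1],None,fx=5.6,fy=5.6)
cv2.imwrite('pics/a9.png',a)"
```

```text
tcp [ 0.521  -0.3311  0.0958] rot [-1.7973e+02 -6.0000e-02 -8.7070e+01] t 15.95 w 0.0334 F [ 0.6 -0.1 -0.3]
turn [-0.005 -0.001  0.009] shift now(mm) [ 7.7  2.7 50.8] shift after turn [ 7.8  2.4 50.8]
```

View pics/a9.png

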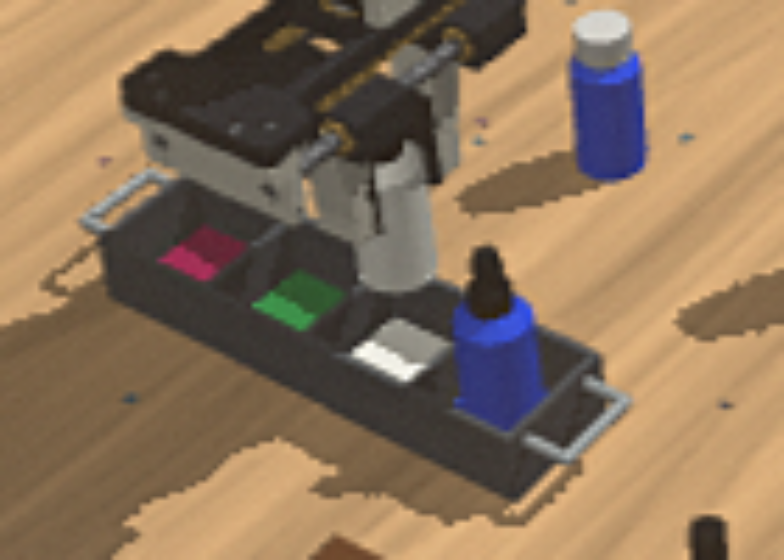

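>>> step_arm([
  [-0.003,0,0.006,6,2,3,-0.5],
  [0,0,0,2,0,6,-0.5],
  [0,0,0,0,0,8,-0.5],
  [0,0,0,0,0,4,-0.5],
  [0,0,0,0,0,0,-0.5],
])

```text
time_s: 16.5
tcp_pos: [0.5206, -0.3407, 0.0751]
eef_rot: [-179.7, -0.1, -87.5]
contact_force: [0.0, 0.4, -0.9]
gripper_width: 0.0333
```

```bash
python3 -c "
from h import *
go(.519,-.339,.045)"
```

```text
tcp [ 0.5206 -0.3407  0.0751] rot [-1.7973e+02 -1.4000e-01 -8.7460e+01] t 16.5 w 0.0333 F [ 0.   0.4 -0.9]
turn [-0.005 -0.003  0.002] shift now(mm) [-1.9  1.7 30.1] shift after turn [-1.8  1.5 30.1]
```

>>> step_arm([
  [-0.004,-0.002,0,-1,1,8,-0.5],
  [0,0,0,0,0,8,-0.5],
  [0,0,0,0,0,6,-0.5],
  [0,0,0,0,0,3,-0.5],
  [0,0,0,0,1,2,-0.5],
  [0,0,0,0,0,0,-0.5],
])

```text
time_s: 17.1
tcp_pos: [0.5181, -0.3396, 0.045]
eef_rot: [180.0, 0.0, -87.5]
contact_force: [-0.6, -0.1, -0.5]
gripper_width: 0.0331
```

```bash
python3 -c "
from h import *
go(.519,-.339,.043)"
```

```text
tcp [ 0.5181 -0.3396  0.045 ] rot [179.96   0.   -87.46] t 17.1 w 0.0331 F [-0.6 -0.1 -0.5]
turn [0.001 0.    0.002] shift now(mm) [-0.5 -0.9  2. ] shift after turn [-0.5 -0.9  2. ]
```

>>> step_arm([
  [0,0,0,0,0,2,-0.5],
  [0,0,0,0,0,2,-0.5],
  [0,0,0,0,0,0,-0.5],
])

```text
time_s: 17.4
tcp_pos: [0.5194, -0.3402, 0.0446]
eef_rot: [-179.9, -0.1, -87.4]
contact_force: [-0.2, 0.2, -0.7]
gripper_width: 0.0333
```

>>> step_arm([
  [0,0,0,0,0,3,-0.5],
  [0,0,0,0,0,0,-0.5],
])

```text
time_s: 17.6
tcp_pos: [0.5207, -0.3405, 0.0437]
eef_rot: [-179.7, -0.2, -87.3]
contact_force: [-1.1, -0.5, -0.8]
gripper_width: 0.0333
```

>>> step_arm([
  [0,0,0,0,0,0,-0.1],
  [0,0,0,0,0,0,0.2],
  [0,0,0,0,0,0,0.3],
  [0,0,0,0,0,0,0.3],
  [0,0,0,0,0,-10,0.3],
  [0,0,0,0,0,-20,0.3],
  [0,0,0,0,0,-30,0.3],
  [0,0,0,0,0,-30,0.3],
  [0,0,0,0,0,-15,0.3],
  [0,0,0,0,0,-5,0.3],
])

```text
time_s: 18.6
tcp_pos: [0.5192, -0.3403, 0.1584]
eef_rot: [-179.9, -0.2, -87.3]
contact_force: [0.4, 0.6, -0.1]
gripper_width: 0.057
```

```bash
python3 -c "
from h import *
go(.495,.046,.17)
a=cv2.resize(r.capture('scene')[170:310,170:310,::-1],None,fx=4,fy=4)
cv2.imwrite('pics/a10.png',a)"
```

```text
tcp [ 0.5192 -0.3403  0.1584] rot [-179.88   -0.18  -87.34] t 18.6 w 0.057 F [ 0.4  0.6 -0.1]
turn [-0.002 -0.003  0.004] shift now(mm) [-387.     6.3  -12.8] shift after turn [-387.     8.   -11.6]
```

View pics/a10.png

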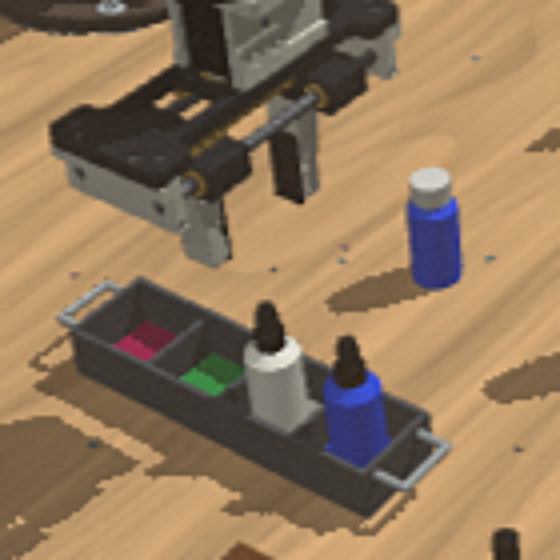

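White stands upright in its bay. Plum dropper (0.495, 0.046) is next.

>>> step_arm([
  [0,0,0,-35,1,-4,0.3],
  [0,0,0,-45,1,-4,0.3],
  [0,0,0,-45,1,-2,0.3],
  [0,0,0,-45,1,-1,0.3],
  [0,0,0,-45,1,0,0.3],
  [0,0,0,-45,1,0,0.3],
  [0,0,0,-45,1,0,0.3],
  [0,0,0,-40,1,0,0.3],
  [0,0,0,-22,0,0,0.3],
  [0,0,0,-8,0,0,0.3],
])

```text
time_s: 19.65
tcp_pos: [0.4893, 0.0453, 0.1617]
eef_rot: [179.6, -0.2, -87.6]
contact_force: [0.1, -1.0, 0.2]
gripper_width: 0.0571
```

>>> step_arm([
  [0,0,0,0,0,0,0.35],
  [0,0,0,0,0,0,0.35],
])

```text
time_s: 19.85
tcp_pos: [0.4887, 0.0455, 0.1606]
eef_rot: [179.5, -0.2, -87.5]
contact_force: [-0.7, -0.4, -0.0]
gripper_width: 0.0587
```

```bash
python3 -c "
from h import *
go(.495,.046,.037)"
```

```text
tcp [0.4887 0.0455 0.1606] rot [179.54  -0.24 -87.52] t 19.85 w 0.0587 F [-0.7 -0.4 -0. ]
turn [ 0.008 -0.004  0.001] shift now(mm) [ -0.7  -7.4 123.6] shift after turn [ -0.2  -6.4 123.6]
```

>>> step_arm([
  [0.008,-0.004,0,0,-6,15,0.35],
  [0,0,0,0,0,20,0.35],
  [0,0,0,0,0,15,0.35],
  [0,0,0,0,0,5,0.35],
  [0,0,0,0,0,0,0.35],
])

```text
time_s: 20.35
tcp_pos: [0.4951, 0.0398, 0.1036]
eef_rot: [180.0, -0.0, -87.9]
contact_force: [-1.0, 0.2, 0.8]
gripper_width: 0.059
```

```bash
python3 -c "
from h import *
go(.495,.046,.037)"
```

```text
tcp [0.4951 0.0398 0.1036] rot [ 1.7998e+02 -4.0000e-02 -8.7930e+01] t 20.35 w 0.059 F [-1.   0.2  0.8]
turn [ 0.    -0.001 -0.006] shift now(mm) [-6.2 -0.2 66.6] shift after turn [-6.2 -0.2 66.6]
```

>>> step_arm([
  [0,0,0,-5,0,15,0.35],
  [0,0,0,-1,0,15,0.35],
  [0,0,0,0,0,15,0.35],
  [0,0,0,0,0,8,0.35],
  [0,0,0,0,0,3,0.35],
  [0,0,0,0,0,0,0.35],
])

```text
time_s: 20.95
tcp_pos: [0.4982, 0.044, 0.0499]
eef_rot: [-179.7, 0.0, -88.1]
contact_force: [0.9, 0.1, 0.4]
gripper_width: 0.059
```

```bash
python3 -c "
from h import *
go(.495,.046,.037)
a=cv2.resize(r.capture('scene')[120:260,250:390,::-1],None,fx=4,fy=4)
cv2.imwrite('pics/a11.png',a)"
```

```text
tcp [0.4982 0.044  0.0499] rot [-1.7969e+02  4.0000e-02 -8.8120e+01] t 20.95 w 0.059 F [0.9 0.1 0.4]
turn [-0.005  0.001 -0.009] shift now(mm) [-2.1  3.2 12.9] shift after turn [-2.2  3.1 12.9]
```

View pics/a11.png

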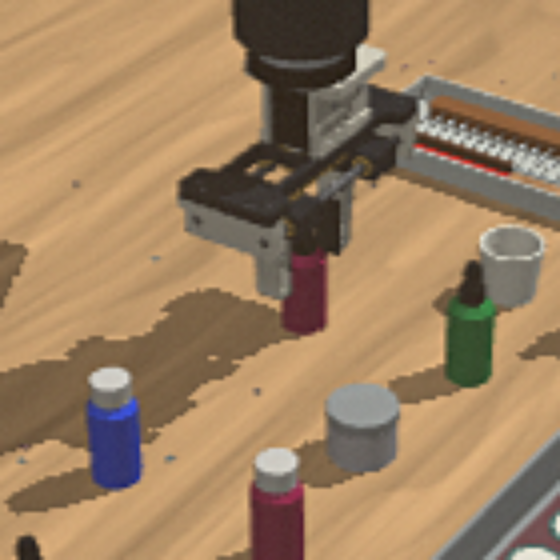

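The fingers straddle plum.

>>> step_arm([
  [-0.004,0,-0.006,-2,3,7,0.35],
  [0,0,0,0,0,5,0.35],
  [0,0,0,0,0,1,0.35],
  [0,0,0,0,0,0,-0.1],
  [0,0,0,0,0,0,-0.4],
  [0,0,0,0,0,0,-0.5],
  [0,0,0,0,0,0,-0.5],
  [0,0,0,0,0,0,-0.5],
])

```text
time_s: 21.8
tcp_pos: [0.4964, 0.0468, 0.038]
eef_rot: [-179.7, 0.1, -87.7]
contact_force: [0.8, -0.2, -1.4]
gripper_width: 0.0335
```

>>> step_arm([
  [0,0,0,0,0,0,-0.5],
  [0,0,0,0,0,-5,-0.5],
  [0,0,0,0,0,-15,-0.5],
  [0,0,0,0,0,-25,-0.5],
  [0,0,0,0,0,-30,-0.5],
  [0,0,0,0,0,-30,-0.5],
  [0,0,0,0,0,-20,-0.5],
  [0,0,0,0,0,-5,-0.5],
  [0,0,0,0,0,0,-0.5],
])

```text
time_s: 22.7
tcp_pos: [0.4942, 0.0456, 0.1739]
eef_rot: [-179.9, 0.1, -87.7]
contact_force: [0.3, -0.9, -2.0]
gripper_width: 0.0339
```

```bash
python3 -c "
from h import *
go(.404,-.3435,.16)
a=cv2.resize(r.capture('scene')[120:260,250:390,::-1],None,fx=3,fy=3)
cv2.imwrite('pics/a12.png',a)"
```

```text
tcp [0.4942 0.0456 0.1739] rot [-1.7989e+02  6.0000e-02 -8.7750e+01] t 22.7 w 0.0339 F [ 0.3 -0.9 -2. ]
turn [-0.002  0.001 -0.003] shift now(mm) [385.2 105.5  13.2] shift after turn [385.  106.4  13.9]
```

View pics/a12.png

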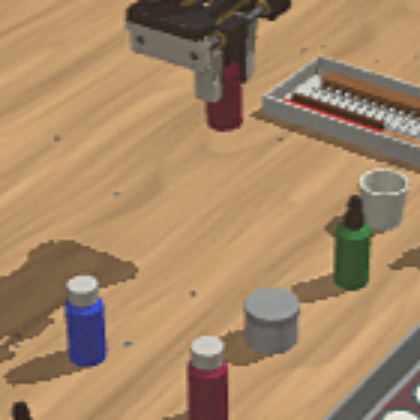

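>>> step_arm([
  [0,0,0,20,4,0,-0.5],
  [0,0,0,40,10,0,-0.5],
  [0,0,0,45,12,0,-0.5],
  [0,0,0,45,13,0,-0.5],
  [0,0,0,45,13,0,-0.5],
  [0,0,0,45,13,0,-0.5],
  [0,0,0,45,13,0,-0.5],
  [0,0,0,40,11,0,-0.5],
  [0,0,0,25,7,0,-0.5],
  [0,0,0,12,4,0,-0.5],
])

```text
time_s: 23.75
tcp_pos: [0.399, -0.3309, 0.1593]
eef_rot: [178.9, 0.2, -87.5]
contact_force: [0.2, 0.8, -0.5]
gripper_width: 0.0338
```

>>> step_arm([
  [0,0,0,0,0,0,-0.5],
  [0,0,0,0,0,0,-0.5],
])

```text
time_s: 23.95
tcp_pos: [0.3966, -0.3319, 0.156]
eef_rot: [178.6, 0.4, -87.7]
contact_force: [0.2, 0.5, -0.8]
gripper_width: 0.0337
```

```bash
python3 -c "
from h import *
go(.404,-.3435,.085)"
```

```text
tcp [ 0.3966 -0.3319  0.156 ] rot [178.61   0.39 -87.71] t 23.95 w 0.0337 F [ 0.2  0.5 -0.8]
turn [ 0.024  0.007 -0.002] shift now(mm) [12.4 -8.7 70.7] shift after turn [11.9 -6.9 71. ]
```

>>> step_arm([
  [0.012,0.004,0,7,-4,5,-0.5],
  [0.01,0.003,0,6,-3,10,-0.5],
  [0,0,0,2,0,15,-0.5],
  [0,0,0,1,0,15,-0.5],
  [0,0,0,1,0,10,-0.5],
  [0,0,0,0,0,4,-0.5],
  [0,0,0,0,0,0,-0.5],
])

```text
time_s: 24.65
tcp_pos: [0.4071, -0.3456, 0.0919]
eef_rot: [-180.0, -0.0, -87.3]
contact_force: [-0.8, 0.6, -0.9]
gripper_width: 0.0334
```

```bash
python3 -c "
from h import *
go(.404,-.3435,.045)
a=cv2.resize(r.capture('scene')[200:300,170:310,::-1],None,fx=5.6,fy=5.6)
cv2.imwrite('pics/a13.png',a)"
```

```text
tcp [ 0.4071 -0.3456  0.0919] rot [-1.7998e+02 -3.0000e-02 -8.7270e+01] t 24.65 w 0.0334 F [-0.8  0.6 -0.9]
turn [-0.    -0.001  0.006] shift now(mm) [-2.3  3.  46.9] shift after turn [-2.3  3.  46.9]
```

View pics/a13.png

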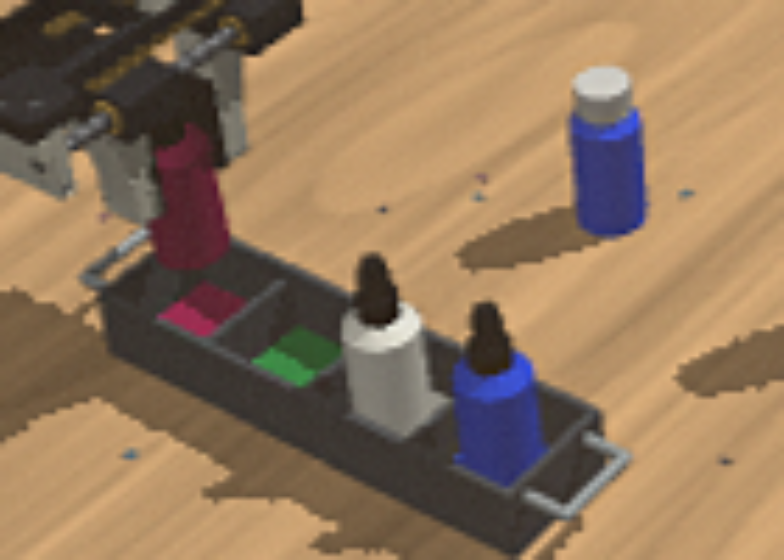

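>>> step_arm([
  [0,0,0.004,-2,3,8,-0.5],
  [0,0,0,1,0,10,-0.5],
  [0,0,0,0,0,8,-0.5],
  [0,0,0,0,0,3,-0.5],
  [0,0,0,0,0,0,-0.5],
])

```text
time_s: 25.2
tcp_pos: [0.4049, -0.345, 0.0622]
eef_rot: [-179.8, -0.1, -87.5]
contact_force: [-0.3, 0.5, -1.0]
gripper_width: 0.0336
```

```bash
python3 -c "
from h import *
go(.404,-.3435,.044)"
```

```text
tcp [ 0.4049 -0.345   0.0622] rot [-1.7981e+02 -1.1000e-01 -8.7490e+01] t 25.2 w 0.0336 F [-0.3  0.5 -1. ]
turn [-0.003 -0.002  0.002] shift now(mm) [-1.6  0.9 18.2] shift after turn [-1.5  0.9 18.2]
```

>>> step_arm([
  [-0.002,-0.001,0,-1,1,6,-0.5],
  [0,0,0,0,0,5,-0.5],
  [0,0,0,0,0,3,-0.5],
  [0,0,0,0,0,3,-0.5],
  [0,0,0,0,0,0,-0.5],
])

```text
time_s: 25.7
tcp_pos: [0.4042, -0.3443, 0.0439]
eef_rot: [-179.9, -0.1, -87.5]
contact_force: [0.4, 1.5, -0.7]
gripper_width: 0.0339
```

>>> step_arm([
  [0,0,0,0,1,2,-0.5],
  [0,0,0,0,0,1,-0.5],
  [0,0,0,0,0,0,-0.5],
])

```text
time_s: 26.0
tcp_pos: [0.4049, -0.3438, 0.0434]
eef_rot: [-179.7, -0.1, -87.4]
contact_force: [-0.1, 0.4, -0.3]
gripper_width: 0.0338
```

At touch height, since plum was picked at 0.038 and the floor adds 6 mm. Release.

>>> step_arm([
  [0,0,0,0,0,0,-0.1],
  [0,0,0,0,0,0,0.2],
  [0,0,0,0,0,0,0.3],
  [0,0,0,0,0,0,0.3],
  [0,0,0,0,0,-10,0.3],
  [0,0,0,0,0,-20,0.3],
  [0,0,0,0,0,-30,0.3],
  [0,0,0,0,0,-30,0.3],
  [0,0,0,0,0,-15,0.3],
  [0,0,0,0,0,-5,0.3],
])

```text
time_s: 27.0
tcp_pos: [0.4035, -0.344, 0.1597]
eef_rot: [-179.8, -0.1, -87.4]
contact_force: [-0.5, -0.9, -0.2]
gripper_width: 0.057
```

```bash
python3 -c "
from h import *
go(.628,.061,.17)
a=cv2.resize(r.capture('scene')[170:310,170:310,::-1],None,fx=4,fy=4)
cv2.imwrite('pics/a14.png',a)"
```

```text
tcp [ 0.4035 -0.344   0.1597] rot [-1.7983e+02 -1.1000e-01 -8.7440e+01] t 27.0 w 0.057 F [-0.5 -0.9 -0.2]
turn [-0.003 -0.002  0.003] shift now(mm) [-394.6 -242.4  -10.4] shift after turn [-395.3 -241.3  -10.3]
```

View pics/a14.png

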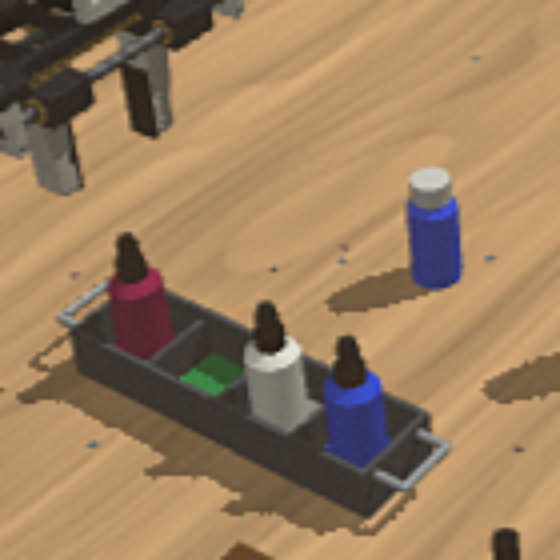

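Plum stands in its bay. The nearer green at (0.628, 0.061) is next.

>>> step_arm([
  [0,0,0,-25,-15,-3,0.3],
  [0,0,0,-38,-23,-3,0.3],
  [0,0,0,-40,-25,-2,0.3],
  [0,0,0,-40,-25,-1,0.3],
  [0,0,0,-40,-25,-1,0.3],
  [0,0,0,-40,-25,0,0.3],
  [0,0,0,-40,-25,0,0.3],
  [0,0,0,-40,-25,0,0.3],
  [0,0,0,-38,-23,0,0.3],
  [0,0,0,-25,-14,0,0.3],
])

```text
time_s: 28.05
tcp_pos: [0.6146, 0.0428, 0.1623]
eef_rot: [179.6, -0.1, -87.9]
contact_force: [0.5, 0.0, 0.0]
gripper_width: 0.0571
```

```bash
python3 -c "
from h import *
go(.628,.061,.15)"
```

```text
tcp [0.6146 0.0428 0.1623] rot [ 1.7964e+02 -1.4000e-01 -8.7910e+01] t 28.05 w 0.0571 F [0.5 0.  0. ]
turn [ 0.006 -0.002 -0.006] shift now(mm) [-17.8 -14.1  12.2] shift after turn [-17.6 -14.1  12.3]
```

>>> step_arm([
  [0.006,-0.002,-0.005,-8,-6,3,0.35],
  [0,0,0,-4,-3,3,0.35],
  [0,0,0,0,0,0,0.35],
  [0,0,0,0,0,0,0.35],
])

```text
time_s: 28.45
tcp_pos: [0.6224, 0.0576, 0.1515]
eef_rot: [179.6, -0.1, -87.4]
contact_force: [-0.4, -0.4, -0.2]
gripper_width: 0.0591
```

```bash
python3 -c "
from h import *
go(.628,.061,.037)"
```

```text
tcp [0.6224 0.0576 0.1515] rot [ 1.7964e+02 -1.2000e-01 -8.7440e+01] t 28.45 w 0.0591 F [-0.4 -0.4 -0.2]
turn [ 0.006 -0.002  0.003] shift now(mm) [ -3.4  -6.5 114.4] shift after turn [ -3.1  -5.7 114.5]
```

>>> step_arm([
  [0.005,-0.002,0,-3,-5,12,0.35],
  [0,0,0,-1,-1,15,0.35],
  [0,0,0,0,0,12,0.35],
  [0,0,0,0,0,5,0.35],
  [0,0,0,0,0,0,0.35],
])

```text
time_s: 28.95
tcp_pos: [0.6275, 0.0582, 0.1047]
eef_rot: [180.0, 0.0, -87.7]
contact_force: [-0.2, -0.1, -0.0]
gripper_width: 0.0593
```

```bash
python3 -c "
from h import *
go(.628,.061,.037)
a=cv2.resize(r.capture('scene')[130:270,290:430,::-1],None,fx=4,fy=4)
cv2.imwrite('pics/a15.png',a)"
```

```text
tcp [0.6275 0.0582 0.1047] rot [ 1.7999e+02  4.0000e-02 -8.7740e+01] t 28.95 w 0.0593 F [-0.2 -0.1 -0. ]
turn [ 0.     0.001 -0.002] shift now(mm) [-2.8 -0.6 67.7] shift after turn [-2.8 -0.6 67.7]
```

View pics/a15.png

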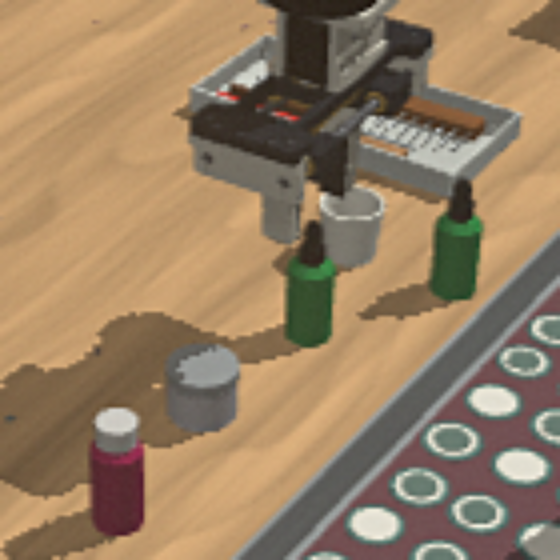

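>>> step_arm([
  [0,0,0,-3,0,15,0.35],
  [0,0,0,-1,0,15,0.35],
  [0,0,0,0,0,15,0.35],
  [0,0,0,0,0,8,0.35],
  [0,0,0,0,0,3,0.35],
  [0,0,0,0,0,0,0.35],
])

```text
time_s: 29.6
tcp_pos: [0.6306, 0.0627, 0.0516]
eef_rot: [-179.6, 0.1, -87.7]
contact_force: [0.3, 0.0, 0.2]
gripper_width: 0.0593
```

```bash
python3 -c "
from h import *
go(.628,.061,.037)
a=cv2.resize(r.capture('scene')[130:270,290:430,::-1],None,fx=4,fy=4)
cv2.imwrite('pics/a16.png',a)"
```

```text
tcp [0.6306 0.0627 0.0516] rot [-1.7959e+02  1.2000e-01 -8.7720e+01] t 29.6 w 0.0593 F [0.3 0.  0.2]
turn [-0.007  0.002 -0.002] shift now(mm) [ 1.6  2.8 14.5] shift after turn [ 1.6  2.7 14.6]
```

View pics/a16.png

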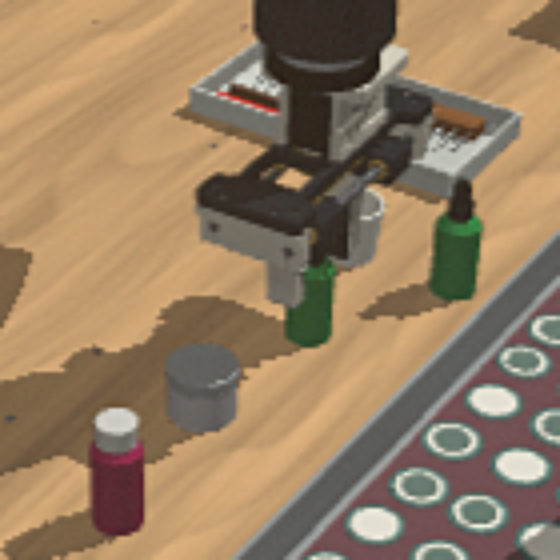

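The fingers straddle the near green, and the cup and far green are clear.

>>> step_arm([
  [-0.006,0.002,0,1,3,8,0.35],
  [0,0,0,0,0,5,0.35],
  [0,0,0,0,0,2,0.35],
  [0,0,0,0,0,0,-0.1],
  [0,0,0,0,0,0,-0.4],
  [0,0,0,0,0,0,-0.5],
  [0,0,0,0,0,0,-0.5],
  [0,0,0,0,0,0,-0.5],
])

```text
time_s: 30.45
tcp_pos: [0.6289, 0.062, 0.0377]
eef_rot: [-179.8, 0.1, -87.7]
contact_force: [0.2, 0.5, -1.6]
gripper_width: 0.0336
```

>>> step_arm([
  [0,0,0,0,0,0,-0.5],
  [0,0,0,0,0,-5,-0.5],
  [0,0,0,0,0,-15,-0.5],
  [0,0,0,0,0,-25,-0.5],
  [0,0,0,0,0,-30,-0.5],
  [0,0,0,0,0,-30,-0.5],
  [0,0,0,0,0,-20,-0.5],
  [0,0,0,0,0,-8,-0.5],
  [0,0,0,0,0,0,-0.5],
])

```text
time_s: 31.35
tcp_pos: [0.6271, 0.0611, 0.1763]
eef_rot: [-179.9, 0.0, -87.7]
contact_force: [1.7, 0.8, -1.7]
gripper_width: 0.0334
```

```bash
python3 -c "
from h import *
go(.461,-.3413,.16)
a=cv2.resize(r.capture('scene')[130:270,290:430,::-1],None,fx=3,fy=3)
cv2.imwrite('pics/a17.png',a)"
```

```text
tcp [0.6271 0.0611 0.1763] rot [-1.7991e+02  1.0000e-02 -8.7730e+01] t 31.35 w 0.0334 F [ 1.7  0.8 -1.7]
turn [-0.002  0.    -0.002] shift now(mm) [395.5 181.9  16. ] shift after turn [395.1 182.8  16.3]
```

View pics/a17.png

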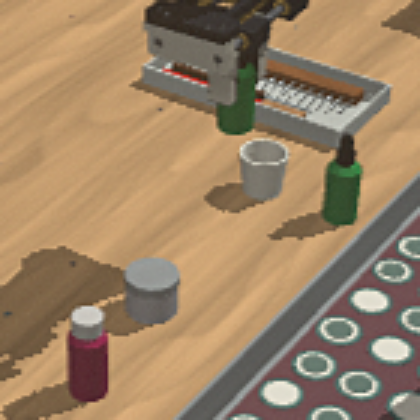

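>>> step_arm([
  [0,0,0,20,9,0,-0.5],
  [0,0,0,35,16,-1,-0.5],
  [0,0,0,42,19,-1,-0.5],
  [0,0,0,42,19,-1,-0.5],
  [0,0,0,42,19,-1,-0.5],
  [0,0,0,42,19,-1,-0.5],
  [0,0,0,42,19,-1,-0.5],
  [0,0,0,42,19,-1,-0.5],
  [0,0,0,35,16,-1,-0.5],
  [0,0,0,20,10,-1,-0.5],
])

```text
time_s: 32.4
tcp_pos: [0.4602, -0.3198, 0.1705]
eef_rot: [178.7, 0.1, -87.5]
contact_force: [-0.1, 0.0, -1.1]
gripper_width: 0.0339
```

>>> step_arm([
  [0,0,0,10,5,0,-0.5],
  [0,0,0,0,0,0,-0.5],
  [0,0,0,0,0,0,-0.5],
])

```text
time_s: 32.7
tcp_pos: [0.451, -0.3325, 0.1669]
eef_rot: [178.4, 0.3, -87.8]
contact_force: [-0.0, 0.1, -1.4]
gripper_width: 0.0336
```

```bash
python3 -c "
from h import *
go(.461,-.3413,.155)"
```

```text
tcp [ 0.451  -0.3325  0.1669] rot [178.37   0.29 -87.83] t 32.7 w 0.0336 F [-0.   0.1 -1.4]
turn [ 0.029  0.005 -0.004] shift now(mm) [  9.2 -10.   11.6] shift after turn [ 9.2 -9.6 11.9]
```

>>> step_arm([
  [0.015,0.003,-0.003,6,-6,0,-0.5],
  [0.013,0.002,0,4,-3,4,-0.5],
  [0,0,0,0,0,4,-0.5],
  [0,0,0,0,0,0,-0.5],
])

```text
time_s: 33.1
tcp_pos: [0.4625, -0.3403, 0.1571]
eef_rot: [-179.9, 0.0, -87.4]
contact_force: [-0.3, 0.4, -0.6]
gripper_width: 0.0332
```

```bash
python3 -c "
from h import *
go(.461,-.3413,.09)"
```

```text
tcp [ 0.4625 -0.3403  0.1571] rot [-1.7991e+02  2.0000e-02 -8.7420e+01] t 33.1 w 0.0332 F [-0.3  0.4 -0.6]
turn [-0.001  0.     0.003] shift now(mm) [ 0.9  1.7 67.1] shift after turn [ 0.9  1.6 67.1]
```

>>> step_arm([
  [0,0,0.002,2,1,12,-0.5],
  [0,0,0,1,0,15,-0.5],
  [0,0,0,1,0,15,-0.5],
  [0,0,0,1,0,12,-0.5],
  [0,0,0,0,0,5,-0.5],
  [0,0,0,0,0,0,-0.5],
])

```text
time_s: 33.7
tcp_pos: [0.4618, -0.3445, 0.0931]
eef_rot: [-180.0, 0.1, -87.5]
contact_force: [-0.3, 0.4, -0.8]
gripper_width: 0.0336
```

```bash
python3 -c "
from h import *
go(.461,-.3413,.044)
a=cv2.resize(r.capture('scene')[200:300,170:310,::-1],None,fx=5.6,fy=5.6)
cv2.imwrite('pics/a18.png',a)"
```

```text
tcp [ 0.4618 -0.3445  0.0931] rot [-1.7995e+02  5.0000e-02 -8.7450e+01] t 33.7 w 0.0336 F [-0.3  0.4 -0.8]
turn [-0.001  0.001  0.003] shift now(mm) [-3.2  0.7 49.1] shift after turn [-3.2  0.7 49.1]
```

View pics/a18.png

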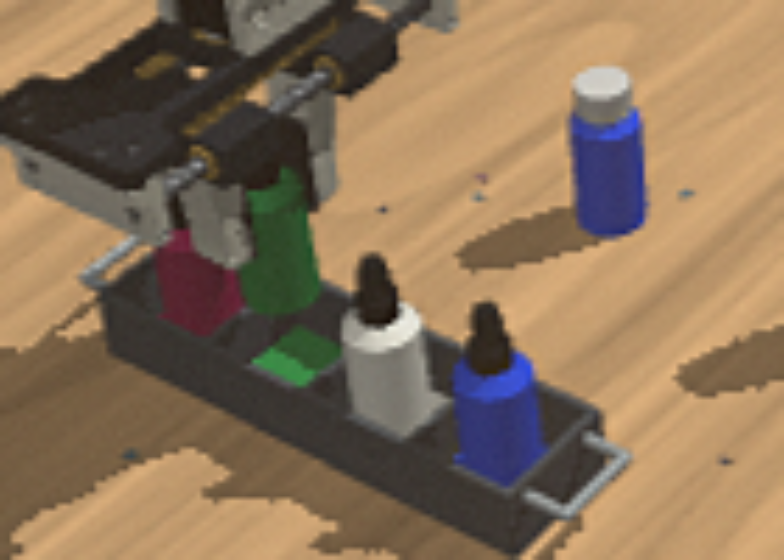

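>>> step_arm([
  [0,0,0,-2,1,10,-0.5],
  [0,0,0,0,0,10,-0.5],
  [0,0,0,0,0,7,-0.5],
  [0,0,0,0,0,2,-0.5],
  [0,0,0,0,0,0,-0.5],
])

```text
time_s: 34.25
tcp_pos: [0.4617, -0.3427, 0.0633]
eef_rot: [-179.8, -0.0, -87.4]
contact_force: [-0.6, -0.6, -0.5]
gripper_width: 0.0336
```

```bash
python3 -c "
from h import *
go(.461,-.3413,.044)"
```

```text
tcp [ 0.4617 -0.3427  0.0633] rot [-1.798e+02 -2.000e-02 -8.743e+01] t 34.25 w 0.0336 F [-0.6 -0.6 -0.5]
turn [-0.003 -0.     0.003] shift now(mm) [-1.4  0.7 19.3] shift after turn [-1.4  0.7 19.3]
```

>>> step_arm([
  [-0.003,0,0.002,-1,1,6,-0.5],
  [0,0,0,0,0,6,-0.5],
  [0,0,0,0,0,3,-0.5],
  [0,0,0,0,0,3,-0.5],
  [0,0,0,0,0,0,-0.5],
])

```text
time_s: 34.75
tcp_pos: [0.461, -0.3418, 0.0441]
eef_rot: [-180.0, -0.0, -87.6]
contact_force: [-0.2, 0.4, -2.0]
gripper_width: 0.0336
```

>>> step_arm([
  [0,0,0,0,1,2,-0.5],
  [0,0,0,0,0,1,-0.5],
  [0,0,0,0,0,0,-0.5],
])

```text
time_s: 35.05
tcp_pos: [0.4616, -0.3416, 0.0435]
eef_rot: [-179.8, -0.1, -87.5]
contact_force: [-0.3, 0.8, -0.7]
gripper_width: 0.0336
```

The green bottle is down: 0.0435 against 0.0377 + 6 mm. Release and rise well clear.

>>> step_arm([
  [0,0,0,0,0,0,-0.1],
  [0,0,0,0,0,0,0.2],
  [0,0,0,0,0,0,0.3],
  [0,0,0,0,0,0,0.3],
  [0,0,0,0,0,-10,0.3],
  [0,0,0,0,0,-20,0.3],
  [0,0,0,0,0,-30,0.3],
  [0,0,0,0,0,-35,0.3],
  [0,0,0,0,0,-35,0.3],
  [0,0,0,0,0,-20,0.3],
])

```text
time_s: 36.05
tcp_pos: [0.4588, -0.3414, 0.1988]
eef_rot: [179.9, -0.0, -87.5]
contact_force: [0.6, -0.2, 0.5]
gripper_width: 0.0571
```

>>> step_arm([
  [0,0,0,-30,0,-20,0.3],
  [0,0,0,-45,0,-20,0.3],
  [0,0,0,-45,0,0,0.3],
  [0,0,0,-45,0,0,0.3],
  [0,0,0,-45,0,0,0.3],
  [0,0,0,-45,0,0,0.3],
  [0,0,0,-30,0,0,0.3],
  [0,0,0,-10,0,0,0.3],
  [0,0,0,0,0,0,0.3],
  [0,0,0,0,0,0,0.3],
])

```text
time_s: 37.05
tcp_pos: [0.447, -0.0388, 0.2524]
eef_rot: [-179.1, -0.1, -87.6]
contact_force: [-0.7, -0.5, 0.2]
gripper_width: 0.0569
```

```bash
python3 -c "
from h import *
print(r.get_state()['tcp_pos'],r.get_state()['time_s'])
s=r.capture('scene')[:,:,::-1]; t=r.capture('top')[:,:,::-1]
cv2.imwrite('pics/b_s.png',s); cv2.imwrite('pics/b_t.png',t)
cv2.imwrite('pics/b.png',np.hstack([cv2.resize(s[160:310,170:370],None,fx=2,fy=2),cv2.resize(t[140:290,230:430],None,fx=2,fy=2)]))
g=t.max(2).astype(float)
for k,c,ref in (('blue',(.577,-.337),0),('white',(.519,-.339),0),('green',(.461,-.341),0),('plum',(.404,-.3435),0)):
    u,v=proj('top',[*c,.095]); x0,y0=int(round(u))-4,int(round(v))-4
    w=np.clip(60-g[y0:y0+9,x0:x0+9],0,None); yy,xx=np.mgrid[y0:y0+9,x0:x0+9]
    q=((w*xx).sum()/w.sum(),(w*yy).sum()/w.sum()); print(k,(onz('top',*q,.095)[:2]-c).round(4))
"
```

```text
[ 0.44699204 -0.03882036  0.252362  ] 37.05
blue [-0.001   0.0047]
white [-0.0009  0.0035]
green [-0.0009  0.0018]
plum [-0.0005  0.0011]
```

View pics/b.png

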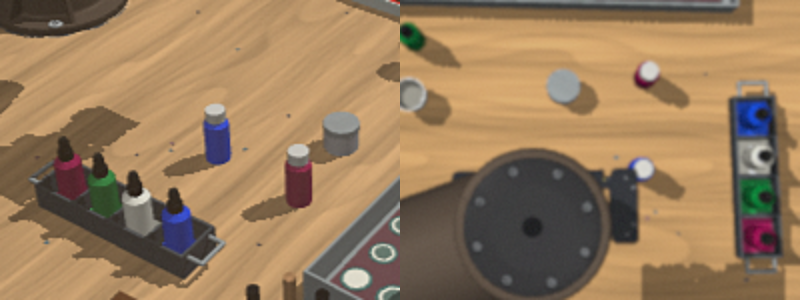

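All four droppers stand upright in their matching bays, with bulb tips within 5 mm of the bay centres. Both refills stand in place. I'll do one numeric check on the refills and then hand in.

```bash
python3 -c "
from h import *
a=cv2.imread('pics/scene0.png');b=cv2.imread('pics/b_s.png')
for n,(y0,y1,x0,x1) in dict(rb=(205,250,262,292),rp=(225,270,305,332)).items():
    print(n,cv2.phaseCorrelate(*[np.float32(cv2.cvtColor(i[y0:y1,x0:x1],6)) for i in(a,b)]))
print(r.close_job())"
```

```text
rb ((0.10024734850166972, 0.4695251092052679), 0.892471251487732)
rp ((0.5050047589589095, 0.5087545507811022), 0.9981083122300513)
the job is handed in; nothing more can be done
None
```

I stood all four dropper bottles (blue, white, plum and the green one nearest the base) upright in the bays of their own colour and handed the job in. The clock read about 37 s of the 104 s allowed.

- **Placement:** in the last images every bulb tip was within about 5 mm of its bay centre. Blue was worst at 4.7 mm; the limit is 15 mm.
- **Floor contact:** I judged contact from tool height, each bottle being released within about 0.5 mm of its expected floor height. Only blue gave a clear change in force at touch-down. For the other three the force readings were mostly noise.
- **Refills:** both still stand where they were. Image comparison shows shifts of about 0.5 pixel (1–2 mm) or less, roughly the error of the method. In the final top view the arm partly hid the blue refill, so that check rests on the scene view.
- **Camera disagreement:** before the move, the two views differed by 1–5 mm on bottle positions, most for the greens. I used values between the two, and every grasp was centred well enough to close on the bottle.
- **At hand-in:** the gripper was empty and clear of everything, at 0.25 m height.

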